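Ease the press-fit cover off a plate reader's detector head

ROBOT

A 6-joint arm with a two-finger parallel gripper is mounted at the origin on the work surface. World frame = base frame: x ahead of the robot, y to its left, z up, the work surface at z = 0. Lengths are in m, angles in degrees, forces in N, time in s.
With the tool pointing down it reaches from about 0.375 to 0.9 m from the base axis. Payload 3.1 kg.
Tool frame: the origin (TCP) lies on the centre line of the jaws, within the pads' length; the fingertips stand 8 mm ahead of it and the grasp point (between the pads) lies 11 mm behind it; y points along the fingers, x is the direction in which the jaws open and shut, and the axes are right-handed (so a half turn about y gives the same grasp; the last joint's range is limited). The gripper opens to 87 mm and grips with 3 to 60 N. Pads are 19 mm wide; open, the fingers measure 117 mm over their backs; the gripper's body (75 mm by 190 mm) begins 51 mm behind the grasp point.
Start: joints at [-78.352, 30.224, 82.088, -0, 67.689, -10.227], TCP at [0.233, -0.58, 0.231] pointing down, gripper open.
Joint ranges: [-176.69, 176.69], [-43.24, 126.21], [12.49, 139.97], [-82, 262], [0, 151.66], [-163.58, 163.58]. Speed limits (degrees/s): [159.86, 159.86, 180, 180, 180, 180].

INTERFACE

Orientations are given as a 3x3 rotation matrix whose columns are the frame's x, y, z axes.
In Python, from rig import read_state, imaging, job, spotter gives the robot as it stands.
- The arm moves only by the tool apply_moves, never from a script. Its argument "steps" is a list of rows, each an object of numbers: "x", "y", "z": the shift along the world's x, y, z in mm; "spin": the turn about the world's z in rad. In form: [{"x": .., "y": .., "z": .., "spin": ..}, ...]. A call has 1 to 12 rows; each row shifts and turns the pose as measured when the row begins; what a row does not reach is not made up. A row lasts 1/10 s, in which the tool goes at most 50 mm and 8.59 degrees, less where a joint would pass 70% of its speed; a pose out of reach is approached as far as the arm can. A call is refused whole if a number of a shift passes 50 or a number of a turn 0.15, either way. A call with a gripper value outside its range is refused whole. "grip" is the finger opening in mm, from 0 to 87, set as the call begins (left out, the last holds). The fingers move at their own pace and stop on an object; the grip force is fixed at half the most. Time passes only in rows, so rows that do not move let the fingers close. It gives the time, the measured TCP pose, the force and the opening at its end, in the units of the state.
- read_state(): the state, without advancing time (a new reading comes with each control period).
- imaging.capture(name): name is "scene" or "top" or "wrist"; returns the picture (384x512x3 uint8, red, green, blue); there is no depth.
- imaging.camera_params(name): a dict with "fov_y" (degrees; the focal length in pixels is half the picture's height over the tangent of half this angle, whatever the lens; pixels are square), "cx", "cy" (the principal point, pixels), "R" (3x3) and "t" (3): a world point X has camera coordinates R X + t. Camera axes: x right, y down, z forward; pixel columns grow to the right and rows downward; lengths in m; the calibration is good to about 2 mm. A picture is of the moment at which its call begins: read the wrist's pose just before it. camera_params takes no time and is no camera call; for the wrist camera it gives the pose at the moment of the call.
- job.hand_in(): hands the job in, once; it reports no verdict.
Trained networks look in the newest picture that a camera, given by its name, has taken for a name from the list of things; names that differ only in an ending like _2 or _b are one class to them, and where a whole thing is asked for, a point or a joint stands for the part that bears it (a point fixed in the world has none). Each returns a list of dicts, best first, with "score" (0 to 1); they miss things now and then, are a little off and sometimes report something else, mostly with a low value. They report only what shows in the picture. A call takes as long as a camera call. They do not tell look-alikes from the thing itself.
- spotter.cut_out(name, camera): "mask" (384x512 bool, what is visible of it) and "rect" ([left, top, width, height] in pixels, round what is visible of it).
The state is a dict: "time_s": time; "joint_positions": joint angles; "qvel": joint speeds; "tau": joint torques, N m; "position": TCP position; "tcp_rot": TCP orientation; "force": force on the tool from outside, world axes, zero at the start; "moment": the same for the moment, N m; "opening": opening from 0.0 (shut) to 1.0 (fully open).
Only numpy, scipy, OpenCV 4.12 (cv2) and the standard library are available. Lean on these libraries where they do the work, as an engineer would, in place of code of your own. Each camera call takes 0.05 s, during which the arm holds its last target.

TASK

The aluminium cover of the detector head, with the black lens tube on top, is stuck tight in its clamped base. With the opening wedge, work the blade into the notches at the two ends of the seam, a few millimetres at one end and then at the other, so that the cover comes up evenly and never cocks, keeping your fingers off it until both ends are out of the fit. Then lay the wedge flat on the bench, lift the loose cover off and set it gently upright on the middle of the black rubber mat, leaving everything else where it is.

Things in the scene. Friction and masses are not known exactly. Their poses are not given: they have to be found in the camera images.
- base: Dark steel base half, an open tub on an aluminium service plate, fixed. Origin: centre of the underside, on the bench; z up, y along its length. Its rim, the seam plane, is 70 mm above the origin. Tub 110 mm (x) by 190 mm (y), hollow inside; at each y end it stands out 10 mm beyond the cover as a flat ledge in the seam plane. Plate 200 x 190 x 10 mm; a toe clamp 48 mm high on each long side.
- cover: Aluminium cover, press-fitted in the base, 0.35 kg, 110 mm (x) by 170 mm (y) by 30 mm. Origin: centre of its lower rim, on the seam plane when home; z up, axes as the base's. Black lens tube at its centre, 44 mm diameter, 37 to 70 mm above the origin. Tongues 9 mm long below the rim, gripped by springs with 15 to 20 N per end. An end raised 5 mm is out of the fit and the springs snap in under it.
- cover_end_left (a point): Middle of the cover's lower edge at its +y end, 85 mm from its origin. Here is a pry notch 36 mm wide with its roof 4 mm above this point. Below 5 mm, friction holds an end where the wedge left it, but prying the other end pushes it down again by up to 0.4 mm per mm. It must not lean over 2 degrees (6 mm between the ends) before it is free.
- cover_end_right (a point): The same at the cover's -y end, with the same notch. Once both ends are out of the fit, the cover rests loose on the springs, 5 mm above home, when the wedge is withdrawn.
- ledge_left (a point): Middle of the base's ledge at the +y end, on its top surface in the seam plane, 5 mm outside the cover's end: the blade's flat underside rests here.
- ledge_right (a point): The same at the -y end.
- wedge: Double-ended opening wedge, 200 mm long, 0.2 kg, lying on its flat underside; both ends alike. Origin: middle of the underside; x along it, z up. Black grip in the middle: x -30 to +30 mm, 22 mm wide, 32 mm high. Steel blades: from 30 to 100 mm either way, 24 mm wide, flush with the grip below, 2 mm thick at the tip, growing evenly to 16 mm at the grip.
- wedge_tip (a point): Middle of the tip edge of the blade at its +x end, on the underside, 100 mm from the wedge's origin (the other is at -100 mm). Slid along the ledge into a notch, a blade meets the roof about 10 mm in (past the cover's end) and then raises that end 1 mm for each 5 mm: 30 mm in gives 4 mm, 45 mm in gives 7 mm. Pushing takes 5 to 20 N.
- mat: Black rubber mat on the bench, fixed, 150 mm (x) by 210 mm (y) by 4 mm. Origin: centre of its underside. The cover stands on it on its tongues, its rim then 13 mm above the bench.
Not all that is in view belongs to the job. Leave any purple look-alike of the cover alone.

How it is judged:
By the outcome, as a careful person would: the job done as asked, in the order asked, and still so for the second after the job is handed in, with the robot touching nothing.
It also fails if it takes over 72 s, if anything falls off the work surface, if the arm or the gripper's body presses on something with over 40 N, if the wrist force passes 120 N, or if a joint passes its speed limit or range.

## Working session

There is one attempt and no reset: what is moved stays moved. The work goes in short steps, Python scripts to look and compute and a tool call to move; the robot and the scene stay as the last step left them, time stands still between calls to the robot, and variables do not carry over. Pictures are saved under pics/ and viewed, and the job is handed in when it is done.

Besides the shell and the picture viewer there is one more tool, called after ">>>" by a JSON object that holds its "name" and its "arguments". apply_moves: Moves the arm, as the interface text tells. Its arguments: {"type":"object","properties":{"steps":{"type":"array"},"grip":{"type":"number"}},"required":["steps"]}

```bash
mkdir -p pics
python3 - <<'E'
from rig import read_state, imaging, job, spotter
import cv2
for c in ["scene","top","wrist"]:
    im=imaging.capture(c); cv2.imwrite(f"pics/{c}0.png",im[:,:,::-1])
    p=imaging.camera_params(c); print(c,p)
print(read_state())
E
```

```text
scene {'fov_y': 56.07643878171011, 'cx': 262.0453569242591, 'cy': 188.26296592543696, 'R': array([[-0.57574352,  0.81723166, -0.02553062],
       [ 0.4315244 ,  0.27719239, -0.85845855],
       [-0.69448261, -0.50526903, -0.51224712]]), 't': array([ 0.24824757, -0.12661284,  1.24754907])}
top {'fov_y': 43.097506703368005, 'cx': 270.0332309313279, 'cy': 185.4540531429403, 'R': array([[ 0.01896193, -0.99981111, -0.00426467],
       [-0.98906021, -0.01813359, -0.14639354],
       [ 0.14628856,  0.00699392, -0.98921724]]), 't': array([0.00984928, 0.44360028, 1.46736433])}
wrist {'fov_y': 59.68173599007424, 'cx': 248.5097270545268, 'cy': 190.51261537688396, 'R': array([[ 0.37155421, -0.92840962, -0.00174533],
       [-0.89501587, -0.35868827,  0.26512133],
       [-0.24676723, -0.09694485, -0.96421348]]), 't': array([-0.62238781, -0.03080128,  0.39099586])}
{'time_s': 0.15, 'joint_positions': array([-7.83519479e+01,  3.02672614e+01,  8.21410253e+01,  1.35065463e-03,
        6.76913991e+01, -1.02271909e+01]), 'qvel': array([ 0.02994066, -0.09484649, -0.23234345, -0.1030123 ,  0.00313113,
       -0.04879187]), 'tau': array([ 5.54549831e-05, -4.40430450e+01, -1.76842707e+01,  6.33066427e-02,
        5.52620064e-02, -9.56730401e-05]), 'position': array([ 0.23278404, -0.57941565,  0.22978241]), 'tcp_rot': array([[ 3.72578234e-01, -3.29913992e-04,  9.28000728e-01],
       [-9.27999214e-01,  1.70841924e-03,  3.72578233e-01],
       [-1.70833307e-03, -9.99998486e-01,  3.30359899e-04]]), 'force': array([-0.48932852,  0.21260677,  0.1020671 ]), 'moment': array([-0.01641832,  0.00994591, -0.00362899]), 'opening': 1.0054822392723608}
```

View pics/scene0.png

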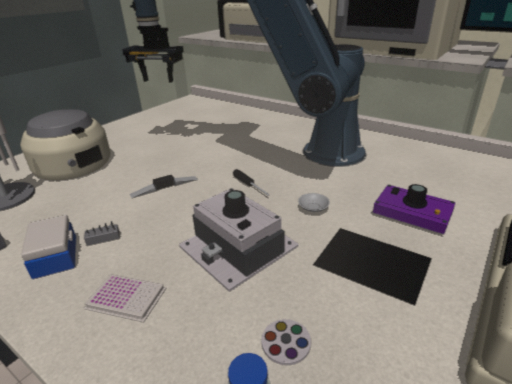

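View pics/top0.png

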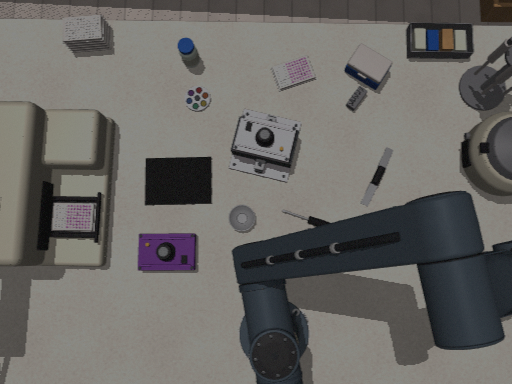

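View pics/wrist0.png

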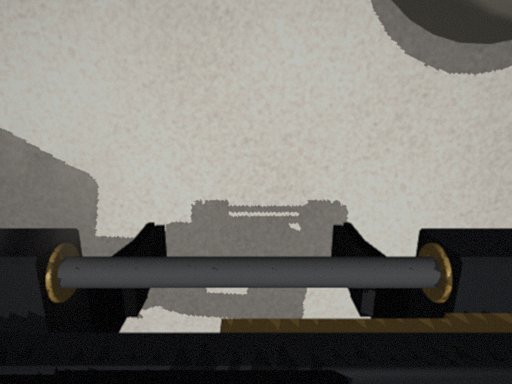

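```bash
cat > h.py <<'E'
import numpy as np, cv2
from rig import read_state, imaging, job, spotter
def K(p):
    f=192/np.tan(np.radians(p['fov_y']/2)); return f,p['cx'],p['cy']
def proj(p,X):
    X=np.atleast_2d(X); c=X@np.array(p['R']).T+p['t']; f,cx,cy=K(p)
    return np.c_[f*c[:,0]/c[:,2]+cx, f*c[:,1]/c[:,2]+cy]
def back(p,uv,z):
    uv=np.atleast_2d(np.array(uv,float)); f,cx,cy=K(p)
    d=np.c_[(uv[:,0]-cx)/f,(uv[:,1]-cy)/f,np.ones(len(uv))]@np.array(p['R'])
    C=-np.array(p['R']).T@p['t']
    return C+d*((z-C[2])/d[:,2])[:,None]
E
python3 - <<'E'
from h import *
for c in ["scene","top"]:
    im=imaging.capture(c)
    p=imaging.camera_params(c)
    np.save(f"pics/{c}.npy",im)
    for n,z in [("base",.01),("cover",.1),("wedge",.01),("mat",.004)]:
        for k,r in enumerate(spotter.cut_out(n,c)[:3]):
            m=r['mask'].astype(np.uint8); ys,xs=np.nonzero(m)
            if len(xs)<5: continue
            rr=cv2.minAreaRect(np.c_[xs,ys].astype(np.float32))
            print(c,n,k,round(r['score'],2),r['rect'],len(xs),back(p,[xs.mean(),ys.mean()],z).round(3)[0], back(p,cv2.boxPoints(rr),z)[:,:2].round(3).tolist())
            np.save(f"pics/m_{c}_{n}_{k}.npy",m)
    if c=="top":
        cv2.imwrite("pics/topA.png",cv2.resize(im[90:215,130:300,::-1],None,fx=4,fy=4,interpolation=cv2.INTER_CUBIC))
        cv2.imwrite("pics/topB.png",cv2.resize(im[120:240,270:420,::-1],None,fx=5,fy=5,interpolation=cv2.INTER_CUBIC))
    else: cv2.imwrite("pics/sceneA.png",cv2.resize(im[160:300,120:310,::-1],None,fx=4,fy=4,interpolation=cv2.INTER_CUBIC))
E
```

```text
scene base 0 0.73 [179.3, 217.0, 120.2, 74.3] 3926 [0.613 0.055 0.01 ] [[0.745, 0.006], [0.561, -0.151], [0.465, 0.135], [0.657, 0.222]]
scene cover 0 0.67 [374.5, 185.8, 81.5, 47.6] 2588 [0.361 0.352 0.1  ] [[0.426, 0.281], [0.248, 0.246], [0.272, 0.419], [0.43, 0.425]]
scene cover 1 0.64 [193.6, 188.6, 85.8, 65.3] 3251 [0.599 0.059 0.1  ] [[0.641, -0.042], [0.465, -0.111], [0.553, 0.149], [0.685, 0.169]]
scene wedge 0 0.94 [128.9, 174.3, 65.7, 23.0] 553 [ 0.491 -0.316  0.01 ] [[0.553, -0.395], [0.365, -0.315], [0.417, -0.25], [0.591, -0.33]]
scene mat 0 0.87 [312.6, 227.2, 119.0, 77.7] 4860 [0.469 0.32  0.004] [[0.549, 0.213], [0.378, 0.169], [0.383, 0.412], [0.533, 0.417]]
top base 0 0.92 [228.8, 105.2, 72.0, 77.6] 1724 [0.553 0.038 0.01 ] [[0.501, 0.158], [0.701, 0.116], [0.654, -0.081], [0.456, -0.035]]
top cover 0 0.96 [231.3, 111.4, 62.8, 54.6] 2166 [0.575 0.036 0.1  ] [[0.538, 0.132], [0.653, 0.107], [0.613, -0.061], [0.499, -0.034]]
top cover 1 0.69 [137.4, 233.9, 57.5, 37.6] 2075 [0.235 0.311 0.1  ] [[0.287, 0.399], [0.29, 0.23], [0.184, 0.226], [0.181, 0.392]]
top wedge 0 0.72 [361.8, 148.0, 33.8, 56.1] 512 [ 0.484 -0.318  0.01 ] [[0.402, -0.261], [0.58, -0.35], [0.567, -0.376], [0.39, -0.287]]
top mat 0 0.82 [141.6, 154.1, 68.7, 54.6] 3141 [0.459 0.307 0.004] [[0.535, 0.417], [0.539, 0.208], [0.382, 0.202], [0.379, 0.408]]
top mat 1 0.25 [229.5, 106.6, 70.7, 75.7] 1452 [0.549 0.04  0.004] [[0.502, 0.154], [0.7, 0.113], [0.656, -0.079], [0.46, -0.035]]
```

View pics/topA.png

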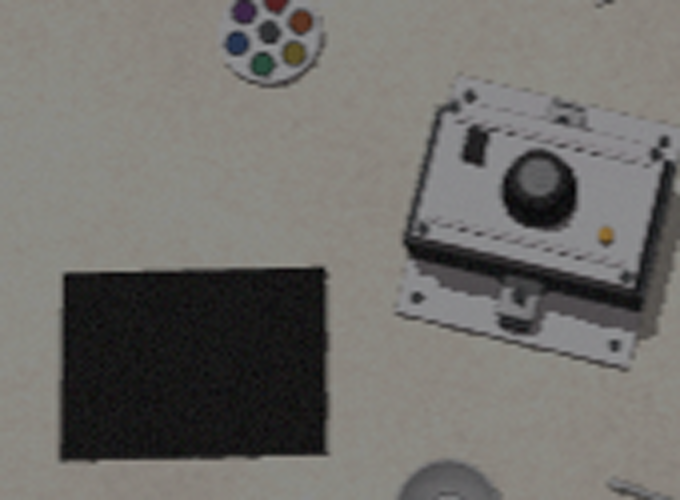

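View pics/topB.png

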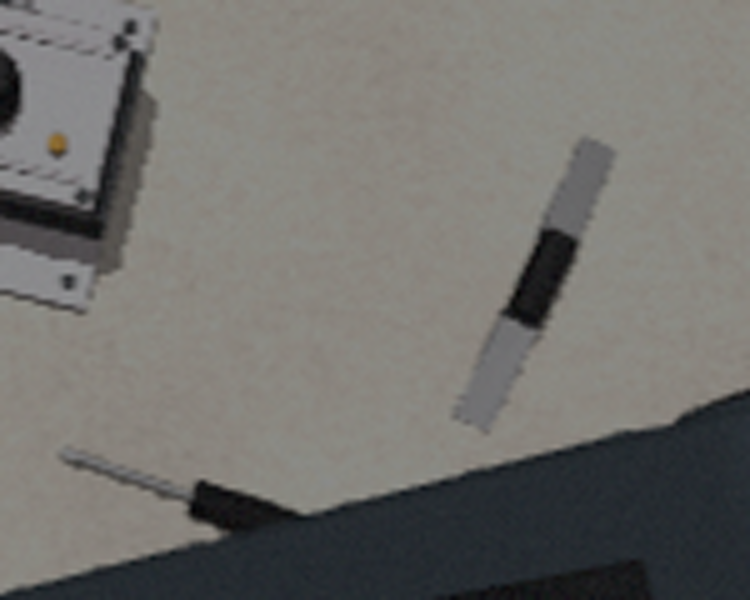

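View pics/sceneA.png

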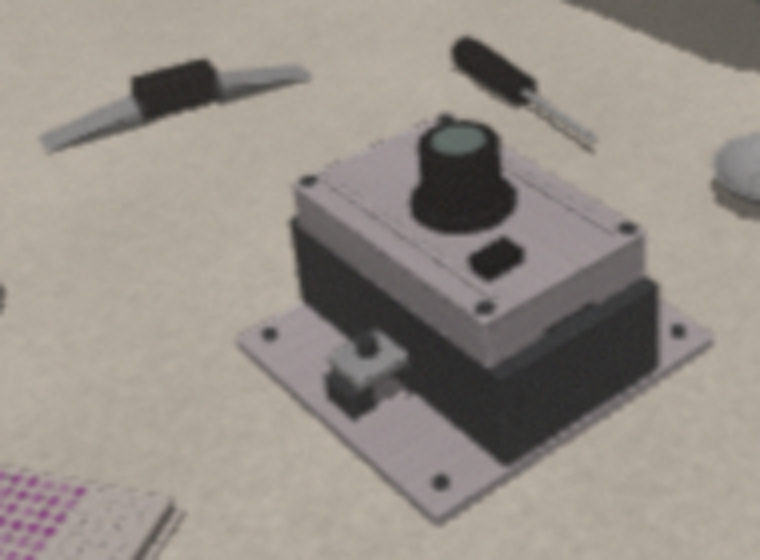

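```bash
cat > fit.py <<'E'
from h import *
from scipy.optimize import minimize
def Rz(a): c,s=np.cos(a),np.sin(a); return np.array([[c,-s,0],[s,c,0],[0,0,1]])
def box(x0,x1,y0,y1,z0,z1): return np.array([[x,y,z] for x in(x0,x1) for y in(y0,y1) for z in(z0,z1)])
def cyl(r,z0,z1):
    a=np.linspace(0,2*np.pi,32); return np.array([[r*np.cos(t),r*np.sin(t),z] for t in a for z in(z0,z1)])
BASE=[box(-.1,.1,-.095,.095,0,.01),box(-.055,.055,-.095,.095,0,.07),box(-.055,.055,-.085,.085,.07,.1),cyl(.022,.1,.14)]
COVER=[box(-.055,.055,-.085,.085,.0,.03),cyl(.022,.03,.07)]
WEDGE=[box(-.03,.03,-.011,.011,0,.032)]+[np.array([[s*x,y,z] for (x,h) in((.03,.016),(.1,.002)) for y in(-.012,.012) for z in(0,h)]) for s in(1,-1)]
MAT=[box(-.075,.075,-.105,.105,0,.004)]
S=8
def render(p,parts,q,z=0):
    m=np.zeros((384,512),np.uint8); SS=4
    m=np.zeros((384*SS,512*SS),np.uint8)
    for P in parts:
        uv=proj(p,P@Rz(q[2]).T+[q[0],q[1],z])
        h=cv2.convexHull(((uv+.5)*SS-.5).astype(np.float32))
        cv2.fillConvexPoly(m,np.round(h*8).astype(np.int32),1,shift=3)
    return cv2.resize(m.astype(np.float32),(512,384),interpolation=cv2.INTER_AREA)
def fit(parts,obs,q0,z=0):
    # obs: list of (p,mask)
    bl=[(p,cv2.GaussianBlur(m.astype(np.float32),(0,0),1.2)) for p,m in obs]
    def cost(d):
        q=q0+d*np.array([.01,.01,.1]); e=0
        for p,b in bl: e+=((cv2.GaussianBlur(render(p,parts,q,z),(0,0),1.2)-b)**2).sum()/b.sum()
        return e
    best=None
    r=minimize(cost,np.zeros(3),method='Nelder-Mead',options=dict(initial_simplex=np.array([[0,0,0],[1,0,0],[0,1,0],[0,0,1.]])))
    return q0+r.x*np.array([.01,.01,.1]),r.fun
E
python3 - <<'E'
from fit import *
P={c:imaging.camera_params(c) for c in("scene","top")}
L=lambda c,n,k:np.load(f"pics/m_{c}_{n}_{k}.npy")
u=lambda a,b:np.maximum(a,b)
ob={"base":(BASE,{"scene":u(L("scene","base",0),L("scene","cover",1)),"top":u(L("top","base",0),L("top","cover",0))},[.578,.036,.23],0),
"cover":(COVER,{"scene":L("scene","cover",1),"top":L("top","cover",0)},[.578,.036,.23],.07),
"wedge":(WEDGE,{"scene":L("scene","wedge",0),"top":L("top","wedge",0)},[.484,-.318,-.46],0),
"mat":(MAT,{"scene":L("scene","mat",0),"top":L("top","mat",0)},[.459,.307,0.],0)}
for n,(parts,m,q0,z) in ob.items():
    for cs in(["scene","top"],["scene"],["top"]):
        q,f=fit(parts,[(P[c],m[c]) for c in cs],np.array(q0),z)
        print(n,cs,(q[:2]*1000).round(1),np.degrees(q[2]).round(2),round(f,3))
E
```

```text
base ['scene', 'top'] [578.4  36.8] -13.03 0.007
base ['scene'] [578.8  38.2] -13.07 0.003
base ['top'] [577.9  35.8] -13.2 0.003
cover ['scene', 'top'] [578.6  36.5] -13.06 0.009
cover ['scene'] [579.1  38. ] -13.15 0.005
cover ['top'] [578.1  35.7] -13.06 0.001
wedge ['scene', 'top'] [ 485.2 -317.8] -25.25 0.058
wedge ['scene'] [ 485.7 -314.3] -24.92 0.022
wedge ['top'] [ 485.8 -319.3] -25.34 0.009
mat ['scene', 'top'] [459.7 308.9] 2.38 0.012
mat ['scene'] [460.1 309.3] 1.87 0.008
mat ['top'] [459.4 308. ] 2.32 0.004
```

>>> {"name": "apply_moves", "arguments": {"steps": [{"x":32,"y":33,"z":-10,"spin":-0.105},{"x":32,"y":33,"z":-10,"spin":-0.105},{"x":32,"y":33,"z":-10,"spin":-0.105},{"x":32,"y":33,"z":-10,"spin":-0.105},{"x":32,"y":33,"z":-10,"spin":-0.105},{"x":32,"y":33,"z":-10,"spin":-0.105},{"x":32,"y":33,"z":-10,"spin":-0.105},{"x":28,"y":30,"z":-10,"spin":-0.087},{"x":0,"y":0,"z":0,"spin":0}], "grip": 60}}

```text
time_s: 1.55
position: [0.4913, -0.3136, 0.15]
tcp_rot: [[-0.464, -0.005, 0.886], [-0.886, -0.01, -0.464], [0.011, -1.0, 0.0]]
force: [-0.8, 0.1, 0.3]
opening: 0.694
```

Run:
```python
from h import *
s=read_state(); p=imaging.camera_params("wrist"); im=imaging.capture("wrist"); cv2.imwrite("pics/w1.png",im[:,:,::-1])
s=read_state();print(s['time_s'],s['position'],np.degrees(np.arctan2(s['tcp_rot'][1,0],s['tcp_rot'][0,0])),s['qvel'].round(1),s['force'])
for X in [[.4852,-.3178,0],[.4852,-.3178,.032]]: print(proj(p,X))
```

```text
1.6 [ 0.49049273 -0.31562805  0.15058324] -117.60993698273874 [-3.5 -0.9 -0.6 -1.4 -0.1 -2. ] [-0.60958057 -0.63910423 -0.13848774]
[[255.56761835 181.74059771]]
[[256.74030196 190.83536981]]
```

View pics/w1.png

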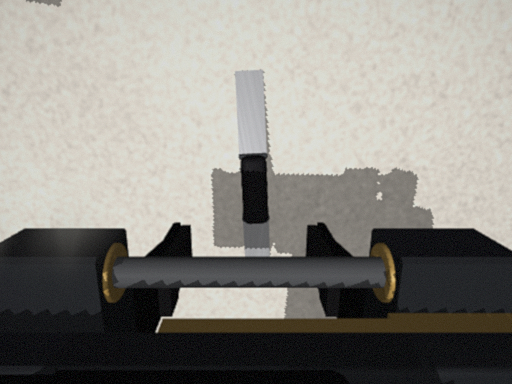

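Run:
```python
from fit import *
import fit
p=imaging.camera_params("wrist"); im=imaging.capture("wrist")
r=spotter.cut_out("wedge","wrist")
print([(x['score'],x['rect']) for x in r])
m=r[0]['mask'].astype(np.float32)
# restrict to rows <225
W=np.zeros((384,512),np.float32); W[:222]=1
from scipy.optimize import minimize
q0=np.array([.4852,-.3178,np.radians(-25.2)])
def cost(d):
    q=q0+d*np.array([.01,.01,.1]); return (((render(p,WEDGE,q)-m)*W)**2).sum()
s=minimize(cost,np.zeros(3),method='Nelder-Mead',options=dict(initial_simplex=np.array([[0,0,0],[1,0,0],[0,1,0],[0,0,1.]])))
q=q0+s.x*np.array([.01,.01,.1]); print(q[:2]*1000,np.degrees(q[2]),s.fun,m.sum())
s=read_state();print(s['time_s'],s['position'],np.degrees(np.arctan2(s['tcp_rot'][1,0],s['tcp_rot'][0,0])),s['qvel'].round(1),s['force'])
```

```text
[(0.58, [232.0, 70.6, 37.5, 187.7])]
[ 484.78979939 -315.36795215] -25.081432413644016 79.7734375 4906.0
1.7 [ 0.48925922 -0.31865864  0.15140281] -117.80202972030852 [-1.9 -0.4 -0.2 -0.1 -0.1  0.1] [ 0.02601688 -0.33574067 -0.06628557]
```

>>> {"name": "apply_moves", "arguments": {"steps": [{"x":-4.4,"y":2.3,"z":-30,"spin":0.047},{"x":0,"y":0,"z":-35,"spin":0},{"x":0,"y":0,"z":-30,"spin":0},{"x":0,"y":0,"z":0,"spin":0},{"x":0,"y":0,"z":0,"spin":0}]}}

```text
time_s: 2.2
position: [0.483, -0.3275, 0.0589]
tcp_rot: [[-0.43, 0.005, 0.903], [-0.903, -0.024, -0.43], [0.02, -1.0, 0.015]]
force: [-0.2, 0.0, 0.7]
opening: 0.693
```

>>> {"name": "apply_moves", "arguments": {"steps": [{"x":0,"y":0,"z":0,"spin":0}]}}

```text
time_s: 2.3
position: [0.4829, -0.3289, 0.0601]
tcp_rot: [[-0.432, 0.006, 0.902], [-0.902, -0.025, -0.431], [0.02, -1.0, 0.016]]
force: [0.5, -0.2, 0.7]
opening: 0.683
```

```bash
cat > st.py <<'E'
from h import *
def st():
    s=read_state(); R=s['tcp_rot']
    print(round(s['time_s'],2),(s['position']*1000).round(1),'head',np.degrees(np.arctan2(R[1,0],R[0,0])).round(2),'ydir',R[:,1].round(4),'qv',s['qvel'].round(1),'F',s['force'].round(1),'op',round(s['opening']*87,1))
if __name__=="__main__": st()
E
python3 st.py; python3 -c "
from st import *
imaging.capture('top'); st(); imaging.capture('top'); st()"
```

```text
2.3 [ 482.9 -328.9   60.1] head -115.57 ydir [ 0.006  -0.0255 -0.9997] qv [-1.  -1.1 -1.2 -0.   0.2 -0.2] F [ 0.5 -0.2  0.7] op 59.4
2.35 [ 483.3 -329.3   60.5] head -115.56 ydir [ 0.007  -0.0266 -0.9996] qv [ 0.7 -0.4 -0.1  0.2 -0.5  0.2] F [0.1 0.3 1.3] op 60.0
2.4 [ 483.6 -329.    60.6] head -115.54 ydir [ 0.0074 -0.0267 -0.9996] qv [ 0.7  0.   0.2  0.2 -0.1 -0. ] F [ 0.7 -0.3 -0.3] op 59.9
```

>>> {"name": "apply_moves", "arguments": {"steps": [{"x":0,"y":0,"z":0,"spin":0},{"x":0,"y":0,"z":0,"spin":0},{"x":0,"y":0,"z":0,"spin":0},{"x":0,"y":0,"z":0,"spin":0}]}}

```text
time_s: 2.8
position: [0.4852, -0.3303, 0.0641]
tcp_rot: [[-0.431, 0.012, 0.902], [-0.902, -0.031, -0.43], [0.023, -0.999, 0.024]]
force: [0.1, 0.0, 0.4]
opening: 0.688
```

```bash
python3 st.py
```

```text
2.8 [ 485.2 -330.3   64.1] head -115.52 ydir [ 0.0119 -0.0312 -0.9994] qv [ 0.2 -0.3 -0.  -0.   0.1  0. ] F [0.1 0.  0.4] op 59.9
```

>>> {"name": "apply_moves", "arguments": {"steps": [{"x":1,"y":12.5,"z":0,"spin":0.01}]}}

```text
time_s: 2.9
position: [0.4869, -0.319, 0.0645]
tcp_rot: [[-0.422, 0.014, 0.906], [-0.906, -0.033, -0.422], [0.024, -0.999, 0.027]]
force: [-0.1, 0.2, 0.2]
opening: 0.69
```

```bash
python3 st.py
```

```text
2.9 [ 486.9 -319.    64.5] head -115.0 ydir [ 0.0139 -0.033  -0.9994] qv [11.2 -3.6 10.8  0.5 -5.6  4.5] F [-0.1  0.2  0.2] op 60.0
```

>>> {"name": "apply_moves", "arguments": {"steps": [{"x":0,"y":0,"z":0,"spin":0}]}}

```text
time_s: 3.0
position: [0.4862, -0.3166, 0.0642]
tcp_rot: [[-0.421, 0.012, 0.907], [-0.907, -0.031, -0.42], [0.023, -0.999, 0.024]]
force: [0.7, 0.7, 0.8]
opening: 0.689
```

```bash
python3 st.py
```

```text
3.0 [ 486.2 -316.6   64.2] head -114.9 ydir [ 0.0121 -0.0306 -0.9995] qv [-1.   0.3 -1.7 -0.9 -1.3  0.1] F [0.7 0.7 0.8] op 59.9
```

```bash
python3 -c "
from st import *
st();print(read_state()['joint_positions'].round(3),read_state()['tau'].round(2))"
```

```text
3.0 [ 486.2 -316.6   64.2] head -114.9 ydir [ 0.0121 -0.0306 -0.9995] qv [-1.   0.3 -1.7 -0.9 -1.3  0.1] F [0.7 0.7 0.8] op 59.9
[-43.684  39.875  97.018  -1.198  41.401  72.088] [-2.000e-01 -4.434e+01 -1.100e+01  3.000e-02 -2.700e-01  2.000e-02]
```

>>> {"name": "apply_moves", "arguments": {"steps": [{"x":0,"y":0,"z":0,"spin":0},{"x":0,"y":0,"z":0,"spin":0},{"x":0,"y":0,"z":0,"spin":0},{"x":0,"y":0,"z":0,"spin":0}]}}

```text
time_s: 3.4
position: [0.4864, -0.3156, 0.064]
tcp_rot: [[-0.419, 0.012, 0.908], [-0.907, -0.03, -0.419], [0.023, -0.999, 0.023]]
force: [-0.3, 0.7, 1.3]
opening: 0.691
```

```bash
python3 -c "
from st import *
st();print(read_state()['joint_positions'].round(3),read_state()['tau'].round(2))"
```

```text
3.4 [ 486.4 -315.6   64. ] head -114.81 ydir [ 0.0117 -0.0304 -0.9995] qv [-0.   0.1 -0.2  0.   0.   0. ] F [-0.3  0.7  1.3] op 60.1
[-43.598  39.888  97.054  -1.21   41.379  72.09 ] [ 7.000e-02 -4.394e+01 -1.038e+01  1.000e-02 -1.600e-01  0.000e+00]
```

>>> {"name": "apply_moves", "arguments": {"steps": [{"x":0,"y":0,"z":-10,"spin":0},{"x":0,"y":0,"z":-10,"spin":0}]}}

```text
time_s: 3.6
position: [0.4872, -0.3167, 0.0441]
tcp_rot: [[-0.42, 0.014, 0.908], [-0.907, -0.033, -0.419], [0.024, -0.999, 0.027]]
force: [0.2, -0.2, -0.5]
opening: 0.691
```

```bash
python3 -c "
from st import *
st();print(read_state()['joint_positions'].round(3),read_state()['tau'].round(2))
imaging.capture('top');imaging.capture('top');st();print(read_state()['joint_positions'].round(3))"
```

```text
3.6 [ 487.2 -316.7   44.1] head -114.83 ydir [ 0.0142 -0.0328 -0.9994] qv [ -0.1   9.8   1.7  -0.3 -12.4   0.4] F [ 0.2 -0.2 -0.5] op 60.1
[-43.616  41.808  97.414  -1.275  38.897  72.174] [ 4.000e-02 -4.559e+01 -9.830e+00  1.000e-02 -5.000e-02 -0.000e+00]
3.7 [ 486.3 -315.8   42.8] head -114.83 ydir [ 0.0115 -0.0303 -0.9995] qv [ 0.1 -1.1 -0.4 -0.1  1.   0.1] F [ 0.1  0.6 -0.5] op 59.8
[-43.618  41.916  97.461  -1.276  38.957  72.174]
```

>>> {"name": "apply_moves", "arguments": {"steps": [{"x":0,"y":0,"z":30,"spin":0},{"x":0,"y":0,"z":35,"spin":0},{"x":0,"y":0,"z":35,"spin":0},{"x":0,"y":0,"z":0,"spin":0},{"x":0,"y":0,"z":0,"spin":0}]}}

```text
time_s: 4.2
position: [0.4841, -0.3144, 0.1421]
tcp_rot: [[-0.42, 0.005, 0.907], [-0.907, -0.025, -0.42], [0.02, -1.0, 0.015]]
force: [-0.2, 1.2, -0.6]
opening: 0.686
```

```bash
cat > se.py <<'E'
from st import *
import sys
n=int(sys.argv[1]) if len(sys.argv)>1 else 2
for i in range(n): imaging.capture('top')
st()
E
python3 st.py; python3 se.py
```

```text
4.2 [ 484.1 -314.4  142.1] head -114.86 ydir [ 0.0054 -0.0245 -0.9997] qv [ 0.  -1.8 -1.6 -0.   0.   0.1] F [-0.2  1.2 -0.6] op 59.7
4.3 [ 484.2 -314.4  141.5] head -114.86 ydir [ 0.0051 -0.0241 -0.9997] qv [-0.   0.9  0.6  0.   0.3 -0.1] F [ 0.1 -0.6 -0.2] op 60.4
```

>>> {"name": "apply_moves", "arguments": {"steps": [{"x":0,"y":0,"z":0,"spin":0.131},{"x":0,"y":0,"z":0,"spin":0.131},{"x":0,"y":0,"z":0,"spin":0.131},{"x":0,"y":0,"z":0,"spin":0.131},{"x":0,"y":0,"z":0,"spin":0.131},{"x":0,"y":0,"z":0,"spin":0.131},{"x":0,"y":0,"z":30,"spin":0},{"x":0,"y":0,"z":40,"spin":0},{"x":0,"y":0,"z":40,"spin":0},{"x":0,"y":0,"z":40,"spin":0},{"x":0,"y":0,"z":0,"spin":0}]}}

```text
time_s: 5.4
position: [0.4753, -0.3067, 0.2763]
tcp_rot: [[0.375, -0.011, 0.927], [-0.927, 0.011, 0.376], [-0.014, -1.0, -0.006]]
force: [0.2, -0.4, 0.2]
opening: 0.689
```

```bash
python3 st.py; python3 se.py
```

```text
5.4 [ 475.3 -306.7  276.3] head -67.95 ydir [-0.0112  0.0109 -0.9999] qv [-0.3  3.9  5.2 -0.2 -1.2 -0. ] F [ 0.2 -0.4  0.2] op 60.0
5.5 [ 472.8 -304.5  271.5] head -67.96 ydir [-0.0186  0.0179 -0.9997] qv [ 0.   1.8  2.3 -0.  -0.1  0. ] F [-0.3 -0.8  0.2] op 59.8
```

>>> {"name": "apply_moves", "arguments": {"steps": [{"x":3,"y":-3,"z":-25,"spin":0},{"x":3,"y":-3,"z":-35,"spin":0},{"x":3,"y":-3,"z":-35,"spin":0},{"x":0,"y":0,"z":-15,"spin":0},{"x":0,"y":0,"z":0,"spin":0}]}}

```text
time_s: 6.0
position: [0.4765, -0.3087, 0.1472]
tcp_rot: [[0.375, -0.033, 0.927], [-0.926, 0.031, 0.376], [-0.041, -0.999, -0.018]]
force: [-0.0, 0.4, 0.0]
opening: 0.691
```

```bash
python3 st.py; python3 se.py
```

```text
6.0 [ 476.5 -308.7  147.2] head -67.98 ydir [-0.0325  0.0312 -0.999 ] qv [-0.1  1.8  1.  -0.1 -0.2 -0.1] F [-0.   0.4  0. ] op 60.1
6.1 [ 477.8 -309.8  149.7] head -67.98 ydir [-0.0292  0.028  -0.9992] qv [ 0.1 -2.4 -2.3  0.1  0.   0. ] F [-0.8  0.3  0.4] op 59.4
```

>>> {"name": "apply_moves", "arguments": {"steps": [{"x":0,"y":0,"z":-30,"spin":0},{"x":0,"y":0,"z":-35,"spin":0},{"x":0,"y":0,"z":-20,"spin":0}]}}

```text
time_s: 6.4
position: [0.4817, -0.3134, 0.068]
tcp_rot: [[0.375, -0.019, 0.927], [-0.927, 0.018, 0.376], [-0.023, -1.0, -0.011]]
force: [-0.2, -0.3, 0.4]
opening: 0.688
```

```bash
python3 st.py; python3 se.py 1;python3 se.py 1;python3 se.py 1
```

```text
6.4 [ 481.7 -313.4   68. ] head -67.95 ydir [-0.0186  0.0178 -0.9997] qv [ -0.   16.5   3.9  -0.  -23.8   0. ] F [-0.2 -0.3  0.4] op 59.9
6.45 [ 480.6 -312.4   65.6] head -67.97 ydir [-0.0216  0.0207 -0.9996] qv [-0.1 -2.2 -0.2 -0.   5.6 -0.2] F [ 0.1 -0.2 -1.8] op 60.2
6.5 [ 480.8 -312.5   67.2] head -67.96 ydir [-0.0216  0.0207 -0.9996] qv [ 0.1 -2.7 -1.5  0.   1.9  0. ] F [ 0.4 -0.1 -0.4] op 60.0
6.55 [ 481.6 -313.2   68.6] head -67.96 ydir [-0.0196  0.0188 -0.9996] qv [-0.  -2.1 -1.2  0.   0.1  0. ] F [ 0.1 -0.   0.4] op 59.9
```

>>> {"name": "apply_moves", "arguments": {"steps": [{"x":2,"y":-2,"z":49,"spin":0}]}}

```text
time_s: 6.65
position: [0.4802, -0.3122, 0.1129]
tcp_rot: [[0.375, -0.03, 0.927], [-0.926, 0.029, 0.376], [-0.038, -0.999, -0.017]]
force: [-0.2, 1.0, -0.0]
opening: 0.691
```

```bash
python3 st.py; python3 se.py 2;python3 se.py 1
```

```text
6.65 [ 480.2 -312.2  112.9] head -67.98 ydir [-0.0301  0.0289 -0.9991] qv [  0.1 -48.2 -23.2   0.2  64.1  -0. ] F [-0.2  1.  -0. ] op 60.1
6.75 [ 487.5 -318.8  123.8] head -67.94 ydir [-0.0098  0.0095 -0.9999] qv [-0.   1.7  2.4 -0.2 -3.3  0. ] F [ 0.5 -1.6 -0.2] op 60.0
6.8 [ 486.4 -317.8  122.3] head -67.94 ydir [-0.0119  0.0114 -0.9999] qv [-0.1  2.   3.  -0.  -0.4 -0.1] F [ 0.4 -0.9 -0.1] op 60.1
```

>>> {"name": "apply_moves", "arguments": {"steps": [{"x":0,"y":0,"z":-49,"spin":0},{"x":0,"y":0,"z":20,"spin":0}]}}

```text
time_s: 7.0
position: [0.4849, -0.3164, 0.0863]
tcp_rot: [[0.375, -0.02, 0.927], [-0.927, 0.019, 0.376], [-0.025, -1.0, -0.011]]
force: [-1.6, 2.3, -0.8]
opening: 0.69
```

```bash
python3 st.py; python3 se.py 2;python3 se.py 1
```

```text
7.0 [ 484.9 -316.4   86.3] head -67.94 ydir [-0.0198  0.0189 -0.9996] qv [  0.5 -34.  -11.4   0.2  27.3  -0.1] F [-1.6  2.3 -0.8] op 60.1
7.1 [ 492.2 -323.    99.4] head -67.93 ydir [ 0.0016 -0.0015 -1.    ] qv [-0.1 -3.9 -0.4  0.1 -1.6 -0. ] F [ 0.8 -1.   1. ] op 59.8
7.15 [ 492.6 -323.4  101. ] head -67.92 ydir [ 0.0038 -0.0037 -1.    ] qv [-0.1 -2.5  0.6 -0.1  0.1  0. ] F [-0.5 -0.8  0.5] op 60.2
```

>>> {"name": "apply_moves", "arguments": {"steps": [{"x":-1,"y":1,"z":0,"spin":-0.07},{"x":-1,"y":1,"z":0,"spin":-0.11},{"x":-1,"y":1,"z":0,"spin":-0.11},{"x":-1,"y":1,"z":0,"spin":-0.11},{"x":-1,"y":1,"z":0,"spin":-0.11},{"x":-1,"y":1,"z":0,"spin":-0.11},{"x":-1,"y":1,"z":0,"spin":-0.1},{"x":0,"y":0,"z":0,"spin":-0.05}]}}

```text
time_s: 7.95
position: [0.492, -0.3223, 0.1258]
tcp_rot: [[-0.405, 0.022, 0.914], [-0.914, -0.046, -0.404], [0.034, -0.999, 0.039]]
force: [1.1, 0.2, -0.8]
opening: 0.69
```

```bash
python3 st.py; python3 se.py 2
```

```text
7.95 [ 492.  -322.3  125.8] head -113.9 ydir [ 0.0217 -0.0464 -0.9987] qv [ 0.6 -3.  -0.9 -1.7  0.5 31.1] F [ 1.1  0.2 -0.8] op 60.0
8.05 [ 492.3 -322.5  125.9] head -113.72 ydir [ 0.0222 -0.0467 -0.9987] qv [-0.1  1.2  0.2  0.1  0.1 -2.5] F [-0.2 -0.2  0.6] op 59.9
```

```bash
python3 se.py 3
```

```text
8.2 [ 491.6 -322.1  124. ] head -113.67 ydir [ 0.0194 -0.044  -0.9988] qv [ 0.   1.  -0.  -0.   0.   0.3] F [ 0.6  0.2 -0.3] op 59.9
```

>>> {"name": "apply_moves", "arguments": {"steps": [{"x":0,"y":0,"z":0,"spin":0.14},{"x":0,"y":0,"z":0,"spin":0.14},{"x":0,"y":0,"z":0,"spin":0.14},{"x":0,"y":0,"z":0,"spin":0.14}]}}

```text
time_s: 8.6
position: [0.4919, -0.3222, 0.1259]
tcp_rot: [[0.171, 0.044, 0.984], [-0.985, -0.028, 0.172], [0.035, -0.999, 0.038]]
force: [1.0, -0.0, 0.2]
opening: 0.692
```

```bash
python3 se.py 2;python3 se.py 2
```

```text
8.7 [ 491.8 -322.3  125.9] head -80.55 ydir [ 0.0433 -0.0279 -0.9987] qv [ 0.3  0.2 -0.1 -0.2 -0.   6.8] F [-0.6  0.8  0.3] op 59.9
8.8 [ 491.9 -322.2  125.8] head -80.72 ydir [ 0.0431 -0.0279 -0.9987] qv [ 0.1  0.1 -0.  -0.   0.  -0.3] F [ 0.3 -0.7 -0.4] op 60.5
```

>>> {"name": "apply_moves", "arguments": {"steps": [{"x":0,"y":0,"z":49,"spin":0},{"x":0,"y":0,"z":-30,"spin":0}]}}

```text
time_s: 9.0
position: [0.4947, -0.3248, 0.148]
tcp_rot: [[0.156, 0.048, 0.987], [-0.987, -0.033, 0.158], [0.04, -0.998, 0.042]]
force: [1.3, -1.9, 0.2]
opening: 0.69
```

```bash
python3 st.py; python3 se.py 2;python3 se.py 2
```

```text
9.0 [ 494.7 -324.8  148. ] head -81.02 ydir [ 0.0483 -0.0332 -0.9983] qv [ -0.5  35.9  22.1  -0.1 -41.9   0.9] F [ 1.3 -1.9  0.2] op 60.0
9.1 [ 486.5 -317.3  136.8] head -80.97 ydir [ 0.027  -0.0128 -0.9996] qv [ 0.2 -0.4  0.1  0.1  2.3 -0.6] F [-0.6  1.2 -0.9] op 59.9
9.2 [ 487.3 -318.   137.7] head -80.92 ydir [ 0.0288 -0.0144 -0.9995] qv [-0.  -0.4 -1.1  0.1 -0.4 -0.4] F [ 0.4  0.4 -0.4] op 59.9
```

>>> {"name": "apply_moves", "arguments": {"steps": [{"x":0,"y":0,"z":49,"spin":0},{"x":0,"y":0,"z":-49,"spin":0}]}}

```text
time_s: 9.4
position: [0.4923, -0.3225, 0.1505]
tcp_rot: [[0.156, 0.04, 0.987], [-0.987, -0.025, 0.157], [0.031, -0.999, 0.036]]
force: [2.2, -1.6, 0.4]
opening: 0.689
```

```bash
python3 se.py 3;python3 se.py 2
```

```text
9.55 [ 482.4 -313.4  135.3] head -81.01 ydir [ 0.0121  0.0018 -0.9999] qv [ 0.1 -1.6 -1.9  0.2 -0.3 -0.2] F [-0.5 -0.7 -1.1] op 60.1
9.65 [ 484.  -314.9  137.1] head -81.0 ydir [ 0.0163 -0.0022 -0.9999] qv [-0.1 -0.8 -1.1  0.  -0.6 -0.2] F [-0.8  0.4  0.6] op 60.4
```

```bash
python3 se.py 5
```

```text
9.9 [ 484.5 -315.4  137.7] head -80.99 ydir [ 0.0179 -0.0038 -0.9998] qv [-0.   0.1  0.3  0.  -0.1 -0.1] F [-1.  -1.1  0.2] op 60.1
```

>>> {"name": "apply_moves", "arguments": {"steps": [{"x":0,"y":0,"z":0,"spin":-0.11},{"x":0,"y":0,"z":0,"spin":-0.13},{"x":0,"y":0,"z":0,"spin":-0.13},{"x":0,"y":0,"z":0,"spin":-0.13},{"x":0,"y":0,"z":0,"spin":-0.08}]}}

```text
time_s: 10.4
position: [0.4855, -0.3164, 0.1406]
tcp_rot: [[-0.432, 0.015, 0.902], [-0.902, -0.017, -0.431], [0.009, -1.0, 0.021]]
force: [-0.1, 0.1, 1.2]
opening: 0.688
```

```bash
python3 se.py 3
```

```text
10.55 [ 485.4 -316.3  140.5] head -115.22 ydir [ 0.0151 -0.0169 -0.9997] qv [-0.1  0.2  0.2  0.1 -0.1 -0.7] F [ 0.1 -0.6 -0.1] op 60.1
```

>>> {"name": "apply_moves", "arguments": {"steps": [{"x":0,"y":0,"z":-12,"spin":0},{"x":0,"y":0,"z":-15,"spin":0},{"x":0,"y":0,"z":-15,"spin":0},{"x":0,"y":0,"z":-15,"spin":0},{"x":0,"y":0,"z":-15,"spin":0},{"x":0,"y":0,"z":-12,"spin":0}]}}

```text
time_s: 11.15
position: [0.4861, -0.3171, 0.0527]
tcp_rot: [[-0.419, 0.018, 0.908], [-0.908, -0.02, -0.418], [0.01, -1.0, 0.025]]
force: [0.4, -0.3, -0.9]
opening: 0.687
```

```bash
python3 se.py 3
```

```text
11.3 [ 485.9 -316.9   53.1] head -114.79 ydir [ 0.0175 -0.019  -0.9997] qv [ 0.1 -1.6 -1.   0.   0.2  0.1] F [ 0.5 -0.4  0.3] op 59.8
```

>>> {"name": "apply_moves", "arguments": {"steps": [{"x":-0.5,"y":0.3,"z":-14,"spin":0},{"x":0,"y":0,"z":-14,"spin":0},{"x":0,"y":0,"z":-12,"spin":0}]}}

```text
time_s: 11.6
position: [0.4874, -0.3185, 0.0134]
tcp_rot: [[-0.419, 0.023, 0.908], [-0.908, -0.024, -0.418], [0.012, -0.999, 0.031]]
force: [0.4, -0.1, 0.8]
opening: 0.692
```

Run:
```python
from st import *
st()
im=imaging.capture('wrist'); cv2.imwrite("pics/w2.png",im[:,:,::-1]); imaging.capture('wrist');st()
```

```text
11.6 [ 487.4 -318.5   13.4] head -114.76 ydir [ 0.0229 -0.0242 -0.9994] qv [  0.   12.4   1.5  -0.  -14.1  -0. ] F [ 0.4 -0.1  0.8] op 60.2
11.7 [ 486.2 -317.3   12.2] head -114.76 ydir [ 0.0196 -0.0211 -0.9996] qv [ 0.2 -1.6 -0.5  0.   1.2 -0.1] F [ 0.3 -0.6  0.8] op 59.9
```

View pics/w2.png

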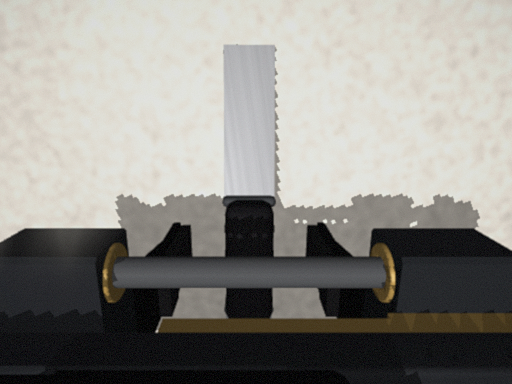

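Wedge grip sits centred between the fingers (x≈225–275, fingers at 190 and 307). Close.

>>> {"name": "apply_moves", "arguments": {"steps": [{"x":0,"y":0,"z":0,"spin":0},{"x":0,"y":0,"z":0,"spin":0},{"x":0,"y":0,"z":0,"spin":0},{"x":0,"y":0,"z":0,"spin":0},{"x":0,"y":0,"z":0,"spin":0}], "grip": 5}}

```text
time_s: 12.2
position: [0.4868, -0.3179, 0.0129]
tcp_rot: [[-0.419, 0.021, 0.908], [-0.908, -0.022, -0.418], [0.012, -1.0, 0.028]]
force: [-0.4, 0.2, -0.1]
opening: 0.32
```

```bash
python3 se.py 1
```

```text
12.25 [ 486.8 -317.9   12.9] head -114.75 ydir [ 0.021  -0.0225 -0.9995] qv [ 0.1  0.1  0.   0.1 -0.   0. ] F [ 0.   0.2 -0.7] op 24.2
```

>>> {"name": "apply_moves", "arguments": {"steps": [{"x":0,"y":0,"z":0,"spin":0},{"x":0,"y":0,"z":0,"spin":0},{"x":0,"y":0,"z":10,"spin":0},{"x":0,"y":0,"z":15,"spin":0},{"x":0,"y":0,"z":15,"spin":0},{"x":0,"y":0,"z":15,"spin":0},{"x":0,"y":0,"z":15,"spin":0},{"x":0,"y":0,"z":15,"spin":0},{"x":0,"y":0,"z":10,"spin":0}]}}

```text
time_s: 13.15
position: [0.4842, -0.3153, 0.1118]
tcp_rot: [[-0.419, 0.016, 0.908], [-0.908, -0.017, -0.418], [0.009, -1.0, 0.022]]
force: [0.1, -0.3, -1.8]
opening: 0.248
```

```bash
python3 se.py 3
```

```text
13.3 [ 484.3 -315.5  111.1] head -114.74 ydir [ 0.0161 -0.0176 -0.9997] qv [-0.1  1.6  0.9 -0.1 -0.2  0. ] F [ 0.2 -0.9 -1.8] op 21.8
```

>>> {"name": "apply_moves", "arguments": {"steps": [{"x":3,"y":8,"z":0,"spin":0.1},{"x":3.4,"y":10.7,"z":0,"spin":0.127},{"x":3.4,"y":10.7,"z":0,"spin":0.127},{"x":3.4,"y":10.7,"z":0,"spin":0.127},{"x":3.4,"y":10.7,"z":0,"spin":0.127},{"x":3.4,"y":10.7,"z":0,"spin":0.127},{"x":3.4,"y":10.7,"z":0,"spin":0.127}]}}

```text
time_s: 14.0
position: [0.5041, -0.2396, 0.1046]
tcp_rot: [[0.445, 0.013, 0.895], [-0.895, 0.006, 0.445], [0.0, -1.0, 0.014]]
force: [0.1, -0.1, -1.6]
opening: 0.248
```

```bash
python3 se.py 2
```

```text
14.1 [ 503.9 -238.6  104.5] head -63.8 ydir [ 0.0116  0.0067 -0.9999] qv [-1.3 -0.1 -1.1 -1.  -0.7  4.8] F [-0.7 -0.1 -2.8] op 21.9
```

>>> {"name": "apply_moves", "arguments": {"steps": [{"x":3.4,"y":10.7,"z":0,"spin":0.127},{"x":3.4,"y":10.7,"z":0,"spin":0.127},{"x":3.4,"y":10.7,"z":0,"spin":0.127},{"x":3.4,"y":10.7,"z":0,"spin":0.127},{"x":3.4,"y":10.7,"z":0,"spin":0.127},{"x":3.4,"y":10.7,"z":0,"spin":0.127}]}}

```text
time_s: 14.7
position: [0.5231, -0.1763, 0.101]
tcp_rot: [[0.941, 0.0, 0.338], [-0.338, 0.012, 0.941], [-0.004, -1.0, 0.011]]
force: [-0.0, 0.1, -1.5]
opening: 0.249
```

```bash
python3 se.py 3
```

```text
14.85 [ 523.1 -176.1  101.1] head -20.06 ydir [ 1.000e-04  1.210e-02 -9.999e-01] qv [-0.9 -0.2 -0.4 -0.2 -0.2  0.3] F [ 0.3  0.1 -1.8] op 21.9
```

>>> {"name": "apply_moves", "arguments": {"steps": [{"x":4.2,"y":5.2,"z":0,"spin":0.06},{"x":4.2,"y":5.2,"z":0,"spin":0.06}]}}

```text
time_s: 15.05
position: [0.5309, -0.1677, 0.1006]
tcp_rot: [[0.972, -0.002, 0.235], [-0.235, 0.011, 0.972], [-0.005, -1.0, 0.01]]
force: [0.1, 0.1, -1.5]
opening: 0.248
```

Run:
```python
from st import *
imaging.capture('top');imaging.capture('top');st()
p=imaging.camera_params('wrist')
im=imaging.capture('wrist'); cv2.imwrite("pics/w3.png",im[:,:,::-1])
im=imaging.capture('scene'); cv2.imwrite("pics/s3.png",cv2.resize(im[140:300,120:320,::-1],None,fx=4,fy=4,interpolation=cv2.INTER_CUBIC));st()
B=np.array([.5784,.0368,.07]);b=np.array([.2258,.9742,0]);a=np.array([.9742,-.2258,0])
for X in [B-.085*b,B-.085*b-.018*a,B-.085*b+.018*a, B-.085*b+.03*np.array([0,0,1])]: print(proj(p,X))
```

```text
15.15 [ 531.3 -167.5  100.7] head -13.62 ydir [-0.0015  0.0111 -0.9999] qv [-0.4 -0.2  0.5 -0.3  0.2  1.2] F [-0.3  0.4 -1.5] op 21.8
15.25 [ 530.8 -167.5  100.7] head -13.62 ydir [-0.0021  0.0113 -0.9999] qv [-0.  -0.2  0.2  0.   0.1 -0.6] F [-0.1 -0.3 -2.5] op 21.8
[[246.47371953  -6.15514714]]
[[210.26915808  -5.66402894]]
[[282.73082905  -6.64697816]]
[[245.74951717 -29.03732061]]
```

View pics/w3.png

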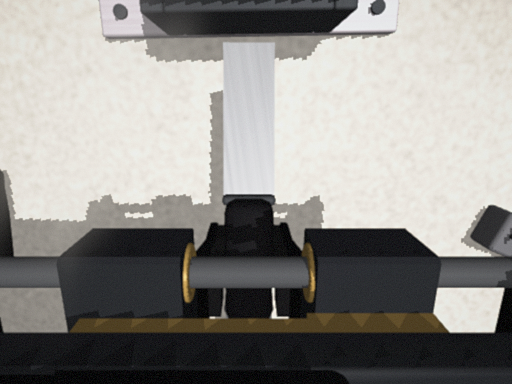

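View pics/s3.png

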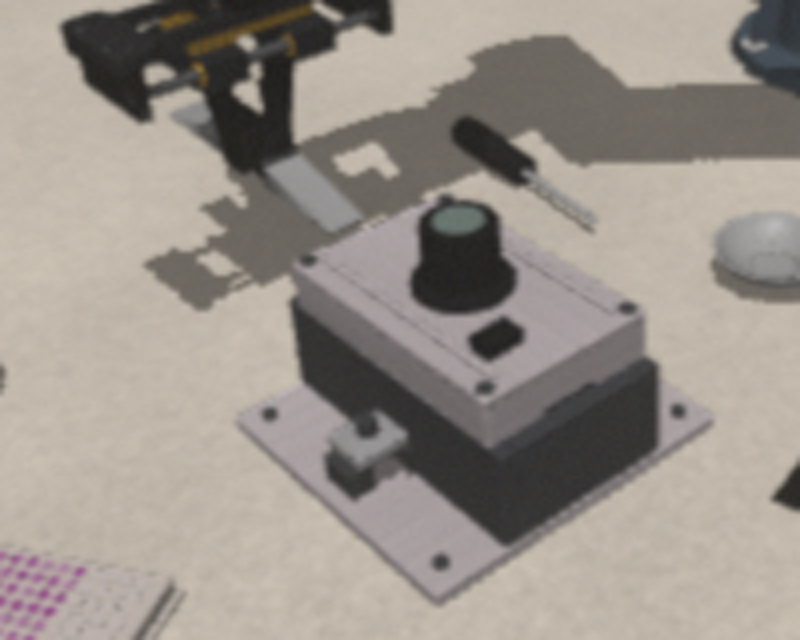

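>>> {"name": "apply_moves", "arguments": {"steps": [{"x":2.3,"y":9.7,"z":-5,"spin":0.008},{"x":2.3,"y":9.7,"z":-5,"spin":0}]}}

```text
time_s: 15.45
position: [0.5357, -0.1495, 0.0907]
tcp_rot: [[0.972, -0.0, 0.234], [-0.234, 0.01, 0.972], [-0.003, -1.0, 0.01]]
force: [0.5, -0.2, -1.7]
opening: 0.246
```

```bash
cat > pg.py <<'E'
# progress in base axes
from st import *
import sys
B=np.array([578.4,36.8]);b=np.array([.2258,.9742]);a=np.array([.9742,-.2258])
def pg(n=2):
    for i in range(n): imaging.capture('top')
    s=read_state(); r=s['position'][:2]*1000-B; R=s['tcp_rot']
    print(round(s['time_s'],2),'s',round(r@b,1),'lat',round(r@a,1),'z',round(s['position'][2]*1000,1),'head',np.degrees(np.arctan2(R[1,0],R[0,0])).round(2),'pitch',R[2,2].round(4),'roll',R[2,0].round(4),'Fb',round(s['force'][:2]@b,1),'Fz',round(s['force'][2],1),'M',s['moment'].round(2),'op',round(s['opening']*87,1),'qv',abs(s['qvel']).max().round(1))
if __name__=="__main__": pg(int(sys.argv[1]) if len(sys.argv)>1 else 2)
E
python3 pg.py
```

```text
15.55 s -189.8 lat -0.4 z 90.1 head -13.36 pitch 0.0104 roll -0.005 Fb -0.2 Fz -1.8 M [-0.02 -0.07  0.01] op 21.7 qv 1.2
```

>>> {"name": "apply_moves", "arguments": {"steps": [{"x":0.5,"y":1.5,"z":-2,"spin":0.004},{"x":0,"y":0.5,"z":-2,"spin":0},{"x":0,"y":0,"z":-2,"spin":0}]}}

```text
time_s: 15.85
position: [0.536, -0.1453, 0.0837]
tcp_rot: [[0.974, -0.002, 0.226], [-0.226, 0.011, 0.974], [-0.005, -1.0, 0.01]]
force: [-1.2, -0.7, 1.5]
opening: 0.252
```

```bash
python3 pg.py
```

```text
15.95 s -187.0 lat -0.2 z 83.8 head -13.11 pitch 0.0105 roll -0.0049 Fb 1.1 Fz 0.1 M [ 0.2  -0.13  0.04] op 21.7 qv 0.3
```

>>> {"name": "apply_moves", "arguments": {"steps": [{"x":0.8,"y":3.4,"z":-0.8,"spin":0},{"x":0.8,"y":3.4,"z":0,"spin":0},{"x":0.8,"y":3.4,"z":0,"spin":0}]}}

```text
time_s: 16.25
position: [0.5393, -0.1359, 0.0838]
tcp_rot: [[0.974, -0.0, 0.228], [-0.228, 0.01, 0.974], [-0.002, -1.0, 0.01]]
force: [-0.3, -0.9, -0.2]
opening: 0.248
```

```bash
python3 pg.py 1
```

```text
16.3 s -176.5 lat 0.8 z 83.7 head -13.18 pitch 0.01 roll -0.0025 Fb 0.7 Fz -1.1 M [ 0.06 -0.18 -0.04] op 21.4 qv 0.7
```

>>> {"name": "apply_moves", "arguments": {"steps": [{"x":0.5,"y":3.4,"z":-0.4,"spin":0},{"x":0.7,"y":3.4,"z":-0.3,"spin":0}]}}

```text
time_s: 16.5
position: [0.541, -0.1294, 0.0834]
tcp_rot: [[0.974, 0.001, 0.227], [-0.227, 0.007, 0.974], [-0.001, -1.0, 0.007]]
force: [-3.5, -9.6, 2.8]
opening: 0.253
```

```bash
python3 pg.py 1
```

```text
16.55 s -170.2 lat 1.1 z 83.5 head -13.06 pitch 0.0071 roll -0.0008 Fb -6.6 Fz 1.6 M [-0.56  0.11  0.09] op 21.2 qv 1.1
```

>>> {"name": "apply_moves", "arguments": {"steps": [{"x":0.7,"y":3.4,"z":-0.2,"spin":0},{"x":0.7,"y":3.4,"z":-0.2,"spin":0}]}}

```text
time_s: 16.75
position: [0.5424, -0.1286, 0.0842]
tcp_rot: [[0.976, 0.0, 0.219], [-0.219, -0.005, 0.976], [0.002, -1.0, -0.005]]
force: [-4.8, -11.8, 2.8]
opening: 0.251
```

```bash
python3 pg.py 1
```

```text
16.8 s -169.2 lat 2.3 z 84.3 head -12.62 pitch -0.0052 roll 0.0017 Fb -11.9 Fz 2.8 M [-1.72  0.71  0.17] op 21.4 qv 1.0
```

>>> {"name": "apply_moves", "arguments": {"steps": [{"x":0.6,"y":8,"z":-1.5,"spin":-0.005}]}}

```text
time_s: 16.9
position: [0.5437, -0.1253, 0.0836]
tcp_rot: [[0.975, 0.002, 0.22], [-0.22, -0.014, 0.975], [0.005, -1.0, -0.013]]
force: [-3.7, -15.0, 3.3]
opening: 0.252
```

```bash
python3 pg.py 0;python3 pg.py 1;python3 pg.py 1;python3 pg.py 1
```

```text
16.9 s -165.7 lat 2.8 z 83.6 head -12.72 pitch -0.0129 roll 0.0049 Fb -15.5 Fz 3.3 M [-2.33  0.64  0.02] op 21.9 qv 11.6
16.95 s -164.5 lat 2.7 z 83.6 head -12.75 pitch -0.0118 roll 0.0051 Fb -12.4 Fz 2.2 M [-1.81  0.34 -0.05] op 21.8 qv 2.6
17.0 s -164.3 lat 2.8 z 83.6 head -12.76 pitch -0.011 roll 0.0052 Fb -11.3 Fz 2.0 M [-1.73  0.37 -0.  ] op 21.5 qv 0.7
17.05 s -164.3 lat 2.7 z 83.5 head -12.77 pitch -0.0107 roll 0.005 Fb -10.8 Fz 1.3 M [-1.65  0.37  0.  ] op 21.7 qv 0.3
```

>>> {"name": "apply_moves", "arguments": {"steps": [{"x":0.8,"y":8,"z":-0.5,"spin":-0.005}]}}

```text
time_s: 17.15
position: [0.5454, -0.1208, 0.0839]
tcp_rot: [[0.975, 0.004, 0.223], [-0.223, -0.02, 0.975], [0.008, -1.0, -0.018]]
force: [-4.4, -16.2, 3.2]
opening: 0.248
```

```bash
python3 pg.py 1;python3 pg.py 1
python3 - <<'E'
from st import *
im=imaging.capture('scene'); cv2.imwrite("pics/s4.png",cv2.resize(im[140:290,130:320,::-1],None,fx=4,fy=4,interpolation=cv2.INTER_CUBIC))
im=imaging.capture('wrist'); cv2.imwrite("pics/w4.png",im[:,:,::-1])
E
```

```text
17.2 s -159.6 lat 3.4 z 83.9 head -12.92 pitch -0.0172 roll 0.0084 Fb -11.6 Fz 0.7 M [-1.89  0.3  -0.05] op 21.8 qv 2.3
17.25 s -159.5 lat 3.4 z 83.9 head -12.92 pitch -0.0165 roll 0.0086 Fb -11.0 Fz 1.5 M [-1.68  0.38  0.04] op 22.1 qv 0.6
```

View pics/s4.png

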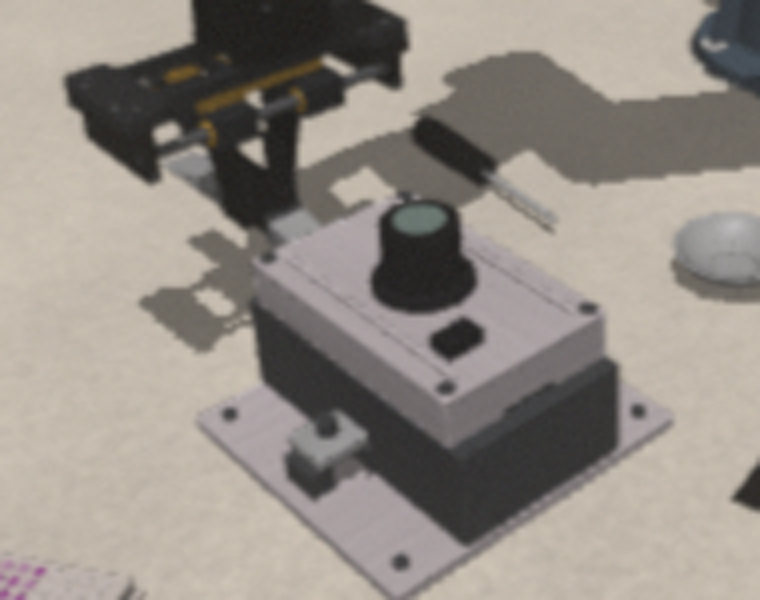

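View pics/w4.png

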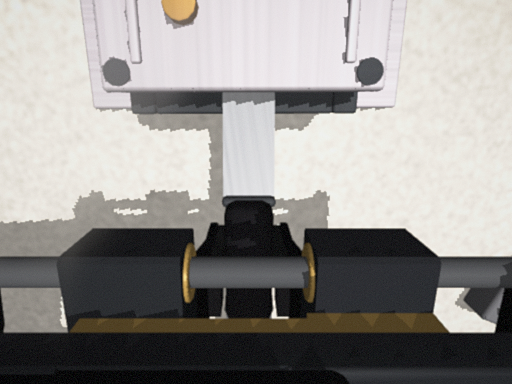

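>>> {"name": "apply_moves", "arguments": {"steps": [{"x":-2.5,"y":-10,"z":0,"spin":0},{"x":-2.8,"y":-11,"z":0,"spin":0},{"x":-3,"y":-11,"z":0,"spin":0},{"x":-3.5,"y":-8,"z":1,"spin":-0.003}]}}

```text
time_s: 17.75
position: [0.5329, -0.1601, 0.0845]
tcp_rot: [[0.974, 0.004, 0.226], [-0.226, -0.016, 0.974], [0.007, -1.0, -0.014]]
force: [-0.3, -0.4, -2.1]
opening: 0.248
```

```bash
python3 pg.py 2
```

```text
17.85 s -202.5 lat 0.0 z 84.5 head -13.16 pitch -0.0144 roll 0.0068 Fb 0.0 Fz -2.6 M [ 0.05 -0.06 -0.  ] op 21.3 qv 1.2
```

>>> {"name": "apply_moves", "arguments": {"steps": [{"x":0,"y":0,"z":15,"spin":0},{"x":0,"y":0,"z":20,"spin":0},{"x":0,"y":0,"z":20,"spin":0},{"x":1.1,"y":5,"z":20,"spin":0},{"x":2.3,"y":10,"z":15,"spin":0},{"x":4.5,"y":19.5,"z":4,"spin":0},{"x":4.5,"y":19.5,"z":0,"spin":0},{"x":4.5,"y":19.5,"z":0,"spin":0},{"x":4.5,"y":19.5,"z":0,"spin":0},{"x":4.5,"y":19.5,"z":0,"spin":0},{"x":4.5,"y":19.5,"z":0,"spin":0},{"x":4.5,"y":19.5,"z":0,"spin":0}]}}

```text
time_s: 19.05
position: [0.562, -0.0027, 0.1782]
tcp_rot: [[0.972, -0.008, 0.233], [-0.233, -0.01, 0.972], [-0.005, -1.0, -0.011]]
force: [-0.2, -0.2, -2.5]
opening: 0.248
```

```bash
python3 pg.py 2
```

```text
19.15 s -40.7 lat -7.3 z 178.2 head -13.32 pitch -0.0105 roll -0.0052 Fb -0.4 Fz -1.8 M [-0.03 -0.06  0.06] op 21.8 qv 2.4
```

>>> {"name": "apply_moves", "arguments": {"steps": [{"x":4,"y":14,"z":0,"spin":0.003},{"x":5.2,"y":19.5,"z":0,"spin":0},{"x":5.2,"y":19.5,"z":0,"spin":0},{"x":5.2,"y":19.5,"z":0,"spin":0},{"x":5.2,"y":19.5,"z":0,"spin":0},{"x":5.2,"y":19.5,"z":0,"spin":0},{"x":5.2,"y":19.5,"z":0,"spin":0},{"x":5.2,"y":19.5,"z":0,"spin":0},{"x":5.2,"y":19.5,"z":0,"spin":0},{"x":5.2,"y":19.5,"z":0,"spin":0},{"x":5.2,"y":19.5,"z":0,"spin":0},{"x":5.2,"y":19.5,"z":0,"spin":0}]}}

```text
time_s: 20.35
position: [0.6198, 0.2259, 0.1732]
tcp_rot: [[0.972, -0.021, 0.232], [-0.233, -0.016, 0.972], [-0.017, -1.0, -0.02]]
force: [0.1, 0.9, -2.4]
opening: 0.25
```

```bash
python3 pg.py 2
```

```text
20.45 s 195.5 lat -2.4 z 173.2 head -13.3 pitch -0.0185 roll -0.0157 Fb -0.2 Fz -1.5 M [-0.06 -0.1  -0.01] op 21.5 qv 2.4
```

>>> {"name": "apply_moves", "arguments": {"steps": [{"x":4,"y":7,"z":-14,"spin":0.003},{"x":0.5,"y":0,"z":-18,"spin":0},{"x":0,"y":0,"z":-18,"spin":0},{"x":0,"y":0,"z":-18,"spin":0},{"x":0,"y":0,"z":-14,"spin":0}]}}

```text
time_s: 20.95
position: [0.6259, 0.2331, 0.0866]
tcp_rot: [[0.974, -0.017, 0.228], [-0.228, -0.016, 0.974], [-0.013, -1.0, -0.019]]
force: [-0.5, -0.5, -0.9]
opening: 0.247
```

Run:
```python
from pg import *
pg(2)
im=imaging.capture('scene'); cv2.imwrite("pics/s5.png",cv2.resize(im[120:290,160:350,::-1],None,fx=4,fy=4,interpolation=cv2.INTER_CUBIC))
```

```text
21.05 s 201.3 lat 0.5 z 85.4 head -13.19 pitch -0.0211 roll -0.0174 Fb 0.3 Fz -1.7 M [-0.06 -0.06 -0.  ] op 22.0 qv 2.3
```

View pics/s5.png

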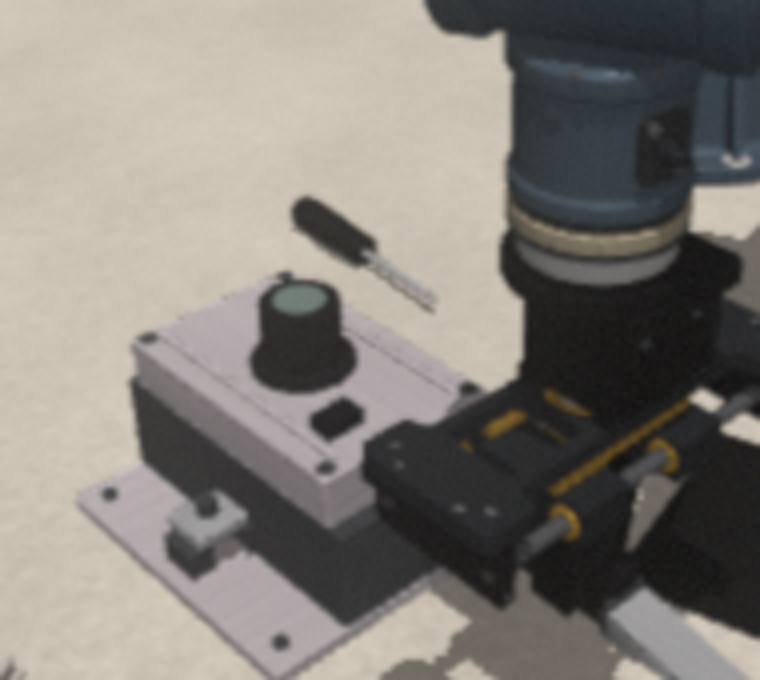

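>>> {"name": "apply_moves", "arguments": {"steps": [{"x":-1.2,"y":-4.4,"z":-2,"spin":0},{"x":-1.2,"y":-4.4,"z":-2,"spin":0},{"x":0,"y":0,"z":-2,"spin":0}]}}

```text
time_s: 21.4
position: [0.6251, 0.2237, 0.0832]
tcp_rot: [[0.974, -0.013, 0.228], [-0.228, -0.015, 0.974], [-0.01, -1.0, -0.018]]
force: [-0.6, -0.3, -2.2]
opening: 0.254
```

```bash
python3 pg.py 1; python3 pg.py 1
```

```text
21.45 s 192.8 lat 3.2 z 83.0 head -13.19 pitch -0.0178 roll -0.0099 Fb -0.7 Fz -2.0 M [ 0.01 -0.09  0.07] op 21.9 qv 0.5
21.5 s 193.0 lat 3.1 z 83.0 head -13.18 pitch -0.0177 roll -0.0101 Fb 0.5 Fz -0.9 M [-0.03 -0.06  0.01] op 21.6 qv 0.3
```

>>> {"name": "apply_moves", "arguments": {"steps": [{"x":-2,"y":0,"z":-2,"spin":0},{"x":-1,"y":-0.5,"z":-2,"spin":0}]}}

```text
time_s: 21.7
position: [0.623, 0.224, 0.0803]
tcp_rot: [[0.974, -0.011, 0.228], [-0.228, -0.014, 0.974], [-0.007, -1.0, -0.016]]
force: [0.4, 1.7, 0.6]
opening: 0.249
```

```bash
python3 pg.py 1; python3 pg.py 1
```

```text
21.75 s 192.4 lat 1.2 z 80.2 head -13.17 pitch -0.0164 roll -0.0071 Fb 0.5 Fz 1.5 M [-0.26 -0.04  0.01] op 21.9 qv 0.7
21.8 s 192.4 lat 1.2 z 80.3 head -13.16 pitch -0.0166 roll -0.0071 Fb 0.7 Fz 1.4 M [-0.22  0.01 -0.01] op 21.8 qv 0.4
```

>>> {"name": "apply_moves", "arguments": {"steps": [{"x":-1.2,"y":-5,"z":0.5,"spin":0},{"x":-1.2,"y":-5,"z":0.5,"spin":0},{"x":-1.2,"y":-4,"z":0.5,"spin":0}]}}

```text
time_s: 22.1
position: [0.619, 0.2099, 0.0816]
tcp_rot: [[0.974, -0.011, 0.227], [-0.227, -0.014, 0.974], [-0.007, -1.0, -0.016]]
force: [1.0, 3.6, -4.0]
opening: 0.252
```

```bash
python3 pg.py 1; python3 pg.py 1
```

```text
22.15 s 177.5 lat 0.4 z 81.5 head -13.16 pitch -0.0156 roll -0.0075 Fb 0.6 Fz -4.3 M [ 0.29 -0.23  0.02] op 21.7 qv 0.8
22.2 s 177.5 lat 0.4 z 81.5 head -13.15 pitch -0.0163 roll -0.0077 Fb -0.6 Fz -4.7 M [ 0.21 -0.16  0.05] op 21.7 qv 0.7
```

>>> {"name": "apply_moves", "arguments": {"steps": [{"x":-1.9,"y":-8,"z":-1,"spin":0}]}}

```text
time_s: 22.3
position: [0.6191, 0.2054, 0.0815]
tcp_rot: [[0.973, -0.005, 0.23], [-0.23, -0.006, 0.973], [-0.004, -1.0, -0.007]]
force: [3.0, 15.1, 4.6]
opening: 0.25
```

```bash
python3 pg.py 2
```

```text
22.4 s 171.8 lat 1.7 z 81.7 head -13.26 pitch -0.0102 roll -0.0039 Fb 6.9 Fz 0.3 M [ 1.19 -0.33  0.01] op 22.0 qv 0.9
```

>>> {"name": "apply_moves", "arguments": {"steps": [{"x":-1.9,"y":-8,"z":0,"spin":0}]}}

```text
time_s: 22.5
position: [0.6191, 0.2003, 0.0829]
tcp_rot: [[0.973, 0.0, 0.232], [-0.232, -0.0, 0.973], [0.0, -1.0, -0.0]]
force: [1.7, 12.5, -3.1]
opening: 0.252
```

```bash
python3 pg.py 2
```

```text
22.6 s 166.9 lat 2.7 z 82.6 head -13.38 pitch -0.0028 roll -0.0002 Fb 9.1 Fz -3.1 M [ 1.71 -0.51 -0.  ] op 21.6 qv 0.6
```

>>> {"name": "apply_moves", "arguments": {"steps": [{"x":-3.2,"y":-8,"z":0,"spin":0.003}]}}

```text
time_s: 22.7
position: [0.6179, 0.1952, 0.0834]
tcp_rot: [[0.973, 0.006, 0.23], [-0.23, 0.005, 0.973], [0.004, -1.0, 0.007]]
force: [3.1, 12.5, -4.2]
opening: 0.251
```

```bash
python3 pg.py 2
```

```text
22.8 s 161.5 lat 2.4 z 83.1 head -13.31 pitch 0.0041 roll 0.0033 Fb 8.5 Fz -4.6 M [ 1.7  -0.56  0.1 ] op 21.6 qv 0.6
```

>>> {"name": "apply_moves", "arguments": {"steps": [{"x":-3.2,"y":-8,"z":0,"spin":0.003}]}}

```text
time_s: 22.9
position: [0.6162, 0.1898, 0.0838]
tcp_rot: [[0.973, 0.01, 0.229], [-0.229, 0.011, 0.973], [0.007, -1.0, 0.013]]
force: [3.0, 11.5, -2.2]
opening: 0.252
```

```bash
python3 pg.py 2
```

```text
23.0 s 155.8 lat 1.9 z 83.6 head -13.22 pitch 0.01 roll 0.0063 Fb 7.2 Fz -5.3 M [ 1.5  -0.46  0.05] op 21.9 qv 0.8
```

>>> {"name": "apply_moves", "arguments": {"steps": [{"x":2.4,"y":10,"z":0,"spin":0},{"x":2.7,"y":12,"z":0,"spin":0},{"x":2.7,"y":12,"z":0,"spin":0},{"x":2,"y":12,"z":0.5,"spin":0},{"x":0,"y":3,"z":12,"spin":0},{"x":0,"y":0,"z":18,"spin":0},{"x":0,"y":0,"z":20,"spin":0},{"x":0,"y":-3,"z":20,"spin":0},{"x":-2.3,"y":-10,"z":18,"spin":0}]}}

```text
time_s: 23.9
position: [0.6199, 0.2295, 0.1738]
tcp_rot: [[0.975, -0.001, 0.223], [-0.223, 0.004, 0.975], [-0.001, -1.0, 0.004]]
force: [0.2, -0.5, -0.9]
opening: 0.25
```

Run:
```python
from pg import *
pg(2)
im=imaging.capture('scene'); cv2.imwrite("pics/s6.png",cv2.resize(im[170:280,190:310,::-1],None,fx=6,fy=5,interpolation=cv2.INTER_CUBIC))
```

```text
24.0 s 196.1 lat -1.1 z 175.9 head -13.02 pitch 0.005 roll 0.0035 Fb -0.0 Fz -1.9 M [-0.03 -0.09 -0.03] op 21.6 qv 2.6
```

View pics/s6.png

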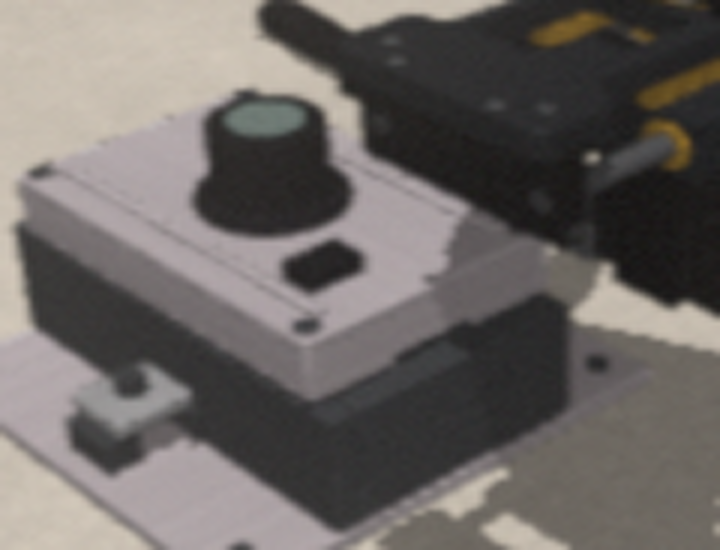

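>>> {"name": "apply_moves", "arguments": {"steps": [{"x":-3,"y":-14,"z":0,"spin":0},{"x":-4.3,"y":-20,"z":0,"spin":0},{"x":-4.3,"y":-20,"z":0,"spin":0},{"x":-4.3,"y":-20,"z":0,"spin":0},{"x":-4.3,"y":-20,"z":0,"spin":0},{"x":-4.3,"y":-20,"z":0,"spin":0},{"x":-4.3,"y":-20,"z":0,"spin":0},{"x":-4.3,"y":-20,"z":0,"spin":0},{"x":-4.3,"y":-20,"z":0,"spin":0},{"x":-4.3,"y":-20,"z":0,"spin":0},{"x":-4.3,"y":-20,"z":0,"spin":0}]}}

```text
time_s: 25.15
position: [0.559, -0.0003, 0.1605]
tcp_rot: [[0.974, -0.028, 0.224], [-0.224, 0.002, 0.975], [-0.028, -1.0, -0.005]]
force: [-0.2, 0.1, -2.4]
opening: 0.251
```

```bash
python3 pg.py 2
```

```text
25.25 s -42.0 lat -10.5 z 160.4 head -13.14 pitch -0.0058 roll -0.0287 Fb 0.4 Fz -2.0 M [-0.02 -0.14 -0.01] op 21.9 qv 2.5
```

>>> {"name": "apply_moves", "arguments": {"steps": [{"x":-2,"y":-14,"z":5,"spin":0},{"x":-3.3,"y":-20,"z":3,"spin":0},{"x":-3.3,"y":-20,"z":2,"spin":0},{"x":-3.3,"y":-20,"z":1,"spin":0},{"x":-3.3,"y":-20,"z":0,"spin":0},{"x":-3.3,"y":-20,"z":0,"spin":0},{"x":-3.3,"y":-20,"z":0,"spin":0},{"x":-3,"y":-16,"z":0,"spin":0}]}}

```text
time_s: 26.05
position: [0.5265, -0.1536, 0.1653]
tcp_rot: [[0.973, -0.043, 0.226], [-0.225, 0.008, 0.974], [-0.044, -0.999, -0.002]]
force: [-0.4, -0.4, -2.2]
opening: 0.253
```

```bash
python3 pg.py 2
```

```text
26.15 s -198.1 lat -7.2 z 165.5 head -13.16 pitch -0.0025 roll -0.043 Fb 1.0 Fz -2.4 M [-0.09 -0.14 -0.02] op 21.9 qv 2.1
```

>>> {"name": "apply_moves", "arguments": {"steps": [{"x":3,"y":-5,"z":-25,"spin":0},{"x":2,"y":-5,"z":-30,"spin":0},{"x":0,"y":0,"z":-18,"spin":0}]}}

```text
time_s: 26.45
position: [0.5341, -0.1643, 0.0932]
tcp_rot: [[0.973, -0.035, 0.229], [-0.229, 0.006, 0.974], [-0.035, -0.999, -0.002]]
force: [0.2, 0.1, -2.5]
opening: 0.248
```

```bash
python3 pg.py 2;python3 pg.py 1
```

```text
26.55 s -205.1 lat 0.3 z 92.2 head -13.19 pitch -0.0011 roll -0.0407 Fb -1.0 Fz -1.0 M [ 0.01 -0.01 -0.  ] op 21.8 qv 2.6
26.6 s -205.3 lat 1.3 z 93.6 head -13.17 pitch -0.0018 roll -0.0381 Fb -0.5 Fz -1.9 M [-0.03 -0.13 -0.04] op 22.3 qv 2.1
```

>>> {"name": "apply_moves", "arguments": {"steps": [{"x":0,"y":0,"z":-40,"spin":0},{"x":0,"y":0,"z":40,"spin":0}]}}

```text
time_s: 26.8
position: [0.5264, -0.1587, 0.0741]
tcp_rot: [[0.971, -0.071, 0.227], [-0.226, 0.025, 0.974], [-0.074, -0.997, 0.008]]
force: [-4.7, 1.4, -5.4]
opening: 0.245
```

```bash
python3 pg.py 3;python3 pg.py 2
```

```text
26.95 s -205.9 lat 8.8 z 98.0 head -13.11 pitch -0.0056 roll -0.022 Fb -0.0 Fz -1.0 M [-0.03 -0.14  0.04] op 21.8 qv 5.1
27.05 s -206.0 lat 8.3 z 100.9 head -13.12 pitch -0.0067 roll -0.0187 Fb 1.0 Fz -0.9 M [ 0.03 -0.04 -0.01] op 21.8 qv 2.0
```

>>> {"name": "apply_moves", "arguments": {"steps": [{"x":-3,"y":6,"z":-6,"spin":0},{"x":-2,"y":7,"z":-6,"spin":0},{"x":0,"y":3,"z":-2,"spin":0}]}}

```text
time_s: 27.35
position: [0.5363, -0.1495, 0.0946]
tcp_rot: [[0.974, -0.006, 0.228], [-0.228, -0.009, 0.974], [-0.004, -1.0, -0.01]]
force: [-0.1, -0.1, -2.6]
opening: 0.247
```

```bash
python3 pg.py 3
```

```text
27.5 s -191.5 lat 2.0 z 94.0 head -13.13 pitch -0.0104 roll -0.004 Fb 0.9 Fz -1.8 M [ 0.04 -0.06  0.03] op 21.7 qv 0.9
```

>>> {"name": "apply_moves", "arguments": {"steps": [{"x":-0.5,"y":2,"z":-3,"spin":0},{"x":-0.5,"y":1.5,"z":-3,"spin":0},{"x":0,"y":0,"z":-2,"spin":0}]}}

```text
time_s: 27.8
position: [0.5367, -0.147, 0.0862]
tcp_rot: [[0.974, -0.004, 0.227], [-0.227, -0.01, 0.974], [-0.002, -1.0, -0.011]]
force: [-0.4, -0.2, -1.4]
opening: 0.251
```

```bash
python3 pg.py 2
```

```text
27.9 s -188.6 lat 0.7 z 86.0 head -13.15 pitch -0.0109 roll -0.0025 Fb -0.0 Fz -2.3 M [ 0.01 -0.12  0.03] op 21.9 qv 0.3
```

>>> {"name": "apply_moves", "arguments": {"steps": [{"x":0,"y":1,"z":-1.5,"spin":0},{"x":0,"y":0,"z":-1.5,"spin":0}]}}

```text
time_s: 28.1
position: [0.5369, -0.1464, 0.0829]
tcp_rot: [[0.974, -0.004, 0.228], [-0.228, -0.01, 0.974], [-0.002, -1.0, -0.011]]
force: [-0.1, 0.3, 0.9]
opening: 0.25
```

```bash
python3 pg.py 2
```

```text
28.2 s -187.8 lat 0.9 z 82.9 head -13.18 pitch -0.0108 roll -0.0021 Fb 0.4 Fz 1.1 M [ 0.26 -0.06  0.06] op 21.6 qv 0.2
```

>>> {"name": "apply_moves", "arguments": {"steps": [{"x":1,"y":5,"z":0.3,"spin":0},{"x":1,"y":5,"z":0,"spin":0},{"x":1,"y":5,"z":0,"spin":0}]}}

```text
time_s: 28.5
position: [0.5403, -0.1312, 0.0833]
tcp_rot: [[0.973, -0.004, 0.229], [-0.229, -0.011, 0.973], [-0.001, -1.0, -0.011]]
force: [-0.1, -0.9, -1.5]
opening: 0.253
```

```bash
python3 pg.py 1
```

```text
28.55 s -171.3 lat 0.6 z 83.3 head -13.23 pitch -0.0106 roll -0.0014 Fb -0.2 Fz -2.1 M [ 0.08 -0.14  0.02] op 21.7 qv 1.2
```

>>> {"name": "apply_moves", "arguments": {"steps": [{"x":1.2,"y":9,"z":-0.5,"spin":0}]}}

```text
time_s: 28.65
position: [0.542, -0.1219, 0.083]
tcp_rot: [[0.973, -0.003, 0.229], [-0.229, -0.012, 0.973], [-0.0, -1.0, -0.012]]
force: [-2.9, -12.1, 3.3]
opening: 0.25
```

```bash
python3 pg.py 2
```

```text
28.75 s -161.7 lat 0.3 z 83.1 head -13.17 pitch -0.0113 roll 0.0002 Fb -1.1 Fz -0.4 M [-0.08 -0.21 -0.03] op 21.7 qv 1.2
```

>>> {"name": "apply_moves", "arguments": {"steps": [{"x":1.4,"y":8,"z":-0.3,"spin":0}]}}

```text
time_s: 28.85
position: [0.5443, -0.1159, 0.0834]
tcp_rot: [[0.974, -0.001, 0.225], [-0.225, -0.017, 0.974], [0.003, -1.0, -0.017]]
force: [-4.3, -12.7, 2.3]
opening: 0.253
```

```bash
python3 pg.py 2
```

```text
28.95 s -154.6 lat 1.0 z 83.3 head -13.08 pitch -0.014 roll 0.0027 Fb -5.9 Fz -0.4 M [-0.86  0.03 -0.07] op 21.9 qv 0.8
```

>>> {"name": "apply_moves", "arguments": {"steps": [{"x":1.4,"y":8,"z":-0.3,"spin":0}]}}

```text
time_s: 29.05
position: [0.5464, -0.1095, 0.0836]
tcp_rot: [[0.975, 0.0, 0.224], [-0.224, -0.02, 0.974], [0.005, -1.0, -0.02]]
force: [-3.4, -12.5, 1.7]
opening: 0.253
```

```bash
python3 pg.py 2
```

```text
29.15 s -147.2 lat 1.4 z 83.4 head -13.05 pitch -0.0157 roll 0.0046 Fb -0.3 Fz -0.2 M [ 0.03 -0.1   0.02] op 22.0 qv 3.5
```

>>> {"name": "apply_moves", "arguments": {"steps": [{"x":0.7,"y":4,"z":0,"spin":0}]}}

```text
time_s: 29.25
position: [0.5472, -0.103, 0.0835]
tcp_rot: [[0.974, 0.001, 0.227], [-0.227, -0.016, 0.974], [0.004, -1.0, -0.016]]
force: [0.2, -1.7, -1.1]
opening: 0.253
```

Run:
```python
from pg import *
pg(2)
im=imaging.capture('scene'); cv2.imwrite("pics/s7.png",cv2.resize(im[170:280,170:300,::-1],None,fx=6,fy=5,interpolation=cv2.INTER_CUBIC))
```

```text
29.35 s -142.5 lat 1.1 z 83.4 head -13.04 pitch -0.0152 roll 0.0044 Fb -0.1 Fz -0.5 M [-0.01 -0.17 -0.05] op 21.5 qv 0.4
```

View pics/s7.png

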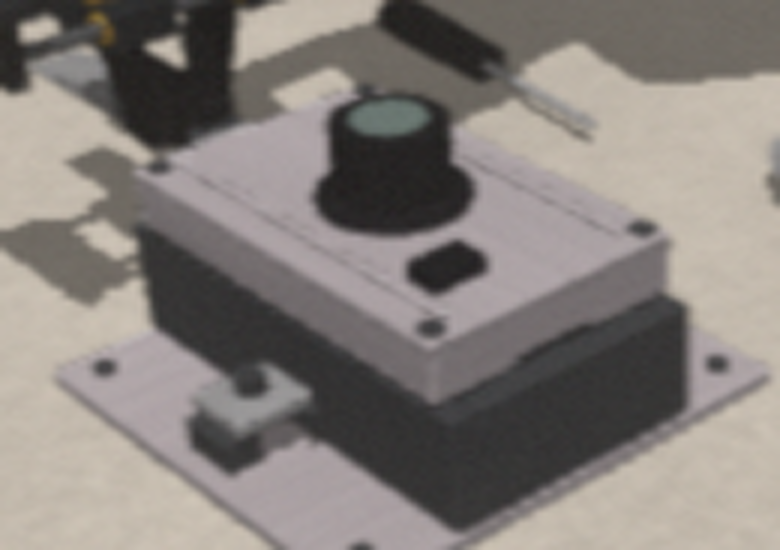

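>>> {"name": "apply_moves", "arguments": {"steps": [{"x":-2.5,"y":-10,"z":0,"spin":0},{"x":-3.3,"y":-14,"z":0,"spin":0},{"x":-3.3,"y":-14,"z":0,"spin":0},{"x":-3.3,"y":-14,"z":0.5,"spin":0},{"x":-1,"y":-4,"z":12,"spin":0},{"x":0,"y":0,"z":18,"spin":0},{"x":0,"y":0,"z":20,"spin":0},{"x":0,"y":2,"z":20,"spin":0},{"x":2.3,"y":10,"z":18,"spin":0}]}}

```text
time_s: 30.3
position: [0.5299, -0.1536, 0.1734]
tcp_rot: [[0.973, -0.009, 0.232], [-0.232, -0.011, 0.973], [-0.006, -1.0, -0.013]]
force: [-0.8, -0.3, -2.8]
opening: 0.252
```

```bash
python3 pg.py 3
```

```text
30.45 s -195.4 lat -3.6 z 173.4 head -13.27 pitch -0.0132 roll -0.0032 Fb 0.2 Fz -2.2 M [ 0.01 -0.   -0.01] op 21.4 qv 2.1
```

>>> {"name": "apply_moves", "arguments": {"steps": [{"x":4,"y":14,"z":1,"spin":0},{"x":5,"y":20,"z":1,"spin":0},{"x":5,"y":20,"z":0,"spin":0},{"x":5,"y":20,"z":0,"spin":0},{"x":5,"y":20,"z":0,"spin":0},{"x":5,"y":20,"z":0,"spin":0},{"x":5,"y":20,"z":0,"spin":0},{"x":5,"y":20,"z":0,"spin":0},{"x":5,"y":20,"z":0,"spin":0},{"x":5,"y":20,"z":0,"spin":0}]}}

```text
time_s: 31.45
position: [0.5728, 0.0523, 0.1633]
tcp_rot: [[0.971, -0.031, 0.235], [-0.235, -0.005, 0.972], [-0.029, -1.0, -0.012]]
force: [0.1, -0.4, -1.5]
opening: 0.251
```

```bash
python3 pg.py 3
```

```text
31.6 s 13.9 lat -9.0 z 163.4 head -13.47 pitch -0.0122 roll -0.0283 Fb 0.3 Fz -1.8 M [-0.01 -0.12 -0.  ] op 21.7 qv 1.9
```

>>> {"name": "apply_moves", "arguments": {"steps": [{"x":4,"y":14,"z":4,"spin":0.005},{"x":5.3,"y":20,"z":3,"spin":0},{"x":5.3,"y":20,"z":2,"spin":0},{"x":5.3,"y":20,"z":2,"spin":0},{"x":5.3,"y":20,"z":2,"spin":0},{"x":5.3,"y":20,"z":0,"spin":0},{"x":5.3,"y":20,"z":0,"spin":0},{"x":5.3,"y":20,"z":0,"spin":0},{"x":5.3,"y":20,"z":0,"spin":0}]}}

```text
time_s: 32.5
position: [0.6182, 0.2303, 0.1741]
tcp_rot: [[0.97, -0.04, 0.238], [-0.239, -0.005, 0.971], [-0.037, -0.999, -0.014]]
force: [0.2, -0.4, -2.2]
opening: 0.252
```

```bash
python3 pg.py 3
```

```text
32.65 s 197.8 lat -5.1 z 173.9 head -13.69 pitch -0.0144 roll -0.0369 Fb 0.2 Fz -1.6 M [-0.02 -0.13 -0.  ] op 21.7 qv 1.6
```

>>> {"name": "apply_moves", "arguments": {"steps": [{"x":2,"y":7,"z":-18,"spin":0.004},{"x":1,"y":1,"z":-20,"spin":0.004},{"x":0,"y":0,"z":-20,"spin":0},{"x":0,"y":0,"z":-15,"spin":0}]}}

```text
time_s: 33.05
position: [0.6217, 0.237, 0.0977]
tcp_rot: [[0.972, -0.037, 0.231], [-0.232, -0.005, 0.973], [-0.034, -0.999, -0.014]]
force: [0.1, 0.2, -1.9]
opening: 0.251
```

```bash
python3 pg.py 3
```

```text
33.2 s 204.6 lat -3.5 z 97.9 head -13.4 pitch -0.0147 roll -0.0363 Fb -0.5 Fz -2.0 M [ 0.   -0.13 -0.02] op 21.9 qv 2.1
```

>>> {"name": "apply_moves", "arguments": {"steps": [{"x":0,"y":0,"z":-35,"spin":0},{"x":0,"y":0,"z":35,"spin":0}]}}

```text
time_s: 33.4
position: [0.6153, 0.2347, 0.0822]
tcp_rot: [[0.971, -0.064, 0.232], [-0.233, -0.011, 0.972], [-0.06, -0.998, -0.026]]
force: [-4.4, -1.1, -5.4]
opening: 0.251
```

```bash
python3 pg.py 3;python3 pg.py 2
```

```text
33.55 s 207.5 lat 4.1 z 103.8 head -13.46 pitch -0.0066 roll -0.0191 Fb 0.6 Fz -1.1 M [-0.02 -0.14 -0.03] op 21.9 qv 2.7
33.65 s 207.1 lat 2.9 z 105.0 head -13.44 pitch -0.0069 roll -0.0197 Fb -0.8 Fz -1.7 M [ 0.02 -0.1  -0.  ] op 21.6 qv 1.2
```

>>> {"name": "apply_moves", "arguments": {"steps": [{"x":-1.8,"y":-4.5,"z":-6,"spin":0.004},{"x":-1.8,"y":-4.5,"z":-7,"spin":0},{"x":-1,"y":-4,"z":-5,"spin":0}]}}

```text
time_s: 33.95
position: [0.6241, 0.2245, 0.0914]
tcp_rot: [[0.974, -0.012, 0.227], [-0.227, -0.001, 0.974], [-0.011, -1.0, -0.003]]
force: [-0.1, 0.0, -1.6]
opening: 0.251
```

```bash
python3 pg.py 2
```

```text
34.05 s 192.6 lat 1.7 z 90.5 head -13.19 pitch -0.0045 roll -0.0138 Fb 0.4 Fz -2.9 M [-0.03 -0.1  -0.01] op 21.7 qv 1.3
```

>>> {"name": "apply_moves", "arguments": {"steps": [{"x":-0.7,"y":0,"z":-3,"spin":0},{"x":-0.5,"y":0,"z":-3,"spin":0}]}}

```text
time_s: 34.25
position: [0.6226, 0.2238, 0.0847]
tcp_rot: [[0.973, -0.013, 0.229], [-0.229, -0.001, 0.973], [-0.013, -1.0, -0.004]]
force: [-0.1, -1.3, -2.0]
opening: 0.244
```

```bash
python3 pg.py 2
```

```text
34.35 s 192.2 lat 0.6 z 84.3 head -13.22 pitch -0.0042 roll -0.0136 Fb -0.5 Fz -2.7 M [ 0.01 -0.06  0.02] op 21.5 qv 0.5
```

>>> {"name": "apply_moves", "arguments": {"steps": [{"x":0,"y":0,"z":-2,"spin":0}]}}

```text
time_s: 34.45
position: [0.6228, 0.2241, 0.0825]
tcp_rot: [[0.973, -0.013, 0.228], [-0.228, -0.001, 0.974], [-0.013, -1.0, -0.004]]
force: [0.9, 0.5, 0.9]
opening: 0.25
```

```bash
python3 pg.py 2
```

```text
34.55 s 192.4 lat 0.9 z 82.5 head -13.19 pitch -0.0041 roll -0.0127 Fb -0.4 Fz 0.5 M [-0.19 -0.05 -0.02] op 21.9 qv 0.3
```

Contact with the ledge. Push in.

>>> {"name": "apply_moves", "arguments": {"steps": [{"x":-1.3,"y":-5,"z":0.2,"spin":0},{"x":-1.3,"y":-5,"z":0,"spin":0},{"x":-1.3,"y":-5,"z":0,"spin":0},{"x":-1.3,"y":-6,"z":0,"spin":0}]}}

```text
time_s: 34.95
position: [0.6173, 0.2024, 0.0829]
tcp_rot: [[0.974, -0.013, 0.227], [-0.227, -0.001, 0.974], [-0.012, -1.0, -0.004]]
force: [-0.5, 0.2, -1.6]
opening: 0.246
```

```bash
python3 pg.py 1
```

```text
35.0 s 168.8 lat 0.5 z 82.8 head -13.15 pitch -0.0048 roll -0.0128 Fb -0.9 Fz -1.2 M [-0.04 -0.02 -0.01] op 21.9 qv 1.1
```

>>> {"name": "apply_moves", "arguments": {"steps": [{"x":-2.2,"y":-8,"z":0,"spin":0}]}}

```text
time_s: 35.1
position: [0.6151, 0.1932, 0.0829]
tcp_rot: [[0.974, -0.013, 0.228], [-0.228, -0.001, 0.974], [-0.012, -1.0, -0.004]]
force: [-0.9, 3.7, -1.2]
opening: 0.252
```

```bash
python3 pg.py 2
```

```text
35.2 s 159.3 lat 0.4 z 82.8 head -13.21 pitch -0.0053 roll -0.0128 Fb -1.0 Fz -1.3 M [-0.23 -0.16  0.02] op 21.5 qv 1.1
```

>>> {"name": "apply_moves", "arguments": {"steps": [{"x":-2,"y":-8,"z":0,"spin":0}]}}

```text
time_s: 35.3
position: [0.6142, 0.1867, 0.0834]
tcp_rot: [[0.973, -0.009, 0.23], [-0.23, 0.004, 0.973], [-0.01, -1.0, 0.001]]
force: [2.2, 8.9, -2.1]
opening: 0.249
```

```bash
python3 pg.py 2
```

```text
35.4 s 150.7 lat 0.2 z 82.8 head -13.23 pitch -0.0053 roll -0.0128 Fb 1.8 Fz -1.9 M [ 0.1  -0.26  0.02] op 21.9 qv 0.8
```

>>> {"name": "apply_moves", "arguments": {"steps": [{"x":-2,"y":-8,"z":0,"spin":0}]}}

```text
time_s: 35.5
position: [0.6108, 0.176, 0.0829]
tcp_rot: [[0.974, -0.013, 0.228], [-0.228, -0.002, 0.974], [-0.012, -1.0, -0.005]]
force: [-0.3, 1.4, -1.7]
opening: 0.25
```

```bash
python3 pg.py 2
```

```text
35.6 s 141.0 lat -0.1 z 82.8 head -13.23 pitch -0.0069 roll -0.0136 Fb -0.8 Fz -0.4 M [-0.21 -0.09 -0.01] op 22.0 qv 0.6
```

>>> {"name": "apply_moves", "arguments": {"steps": [{"x":2.5,"y":10,"z":0,"spin":0},{"x":3.3,"y":14,"z":0,"spin":0},{"x":3.3,"y":14,"z":0,"spin":0},{"x":3.3,"y":14,"z":0,"spin":0},{"x":3,"y":12,"z":3,"spin":0},{"x":2,"y":8,"z":10,"spin":0}]}}

```text
time_s: 36.2
position: [0.6267, 0.2517, 0.0942]
tcp_rot: [[0.973, -0.021, 0.229], [-0.229, -0.005, 0.973], [-0.019, -1.0, -0.01]]
force: [-1.0, 0.5, -2.6]
opening: 0.254
```

Run:
```python
from pg import *
pg(2)
im=imaging.capture('scene'); cv2.imwrite("pics/s8.png",cv2.resize(im[170:280,190:310,::-1],None,fx=6,fy=5,interpolation=cv2.INTER_CUBIC))
im=imaging.capture('wrist'); cv2.imwrite("pics/w8.png",im[:,:,::-1])
im=imaging.capture('top'); cv2.imwrite("pics/t8.png",im[:,:,::-1])
```

```text
36.3 s 221.2 lat 0.4 z 96.7 head -13.2 pitch -0.0069 roll -0.0132 Fb 0.1 Fz -1.1 M [-0.03 -0.1   0.02] op 21.8 qv 2.2
```

View pics/s8.png

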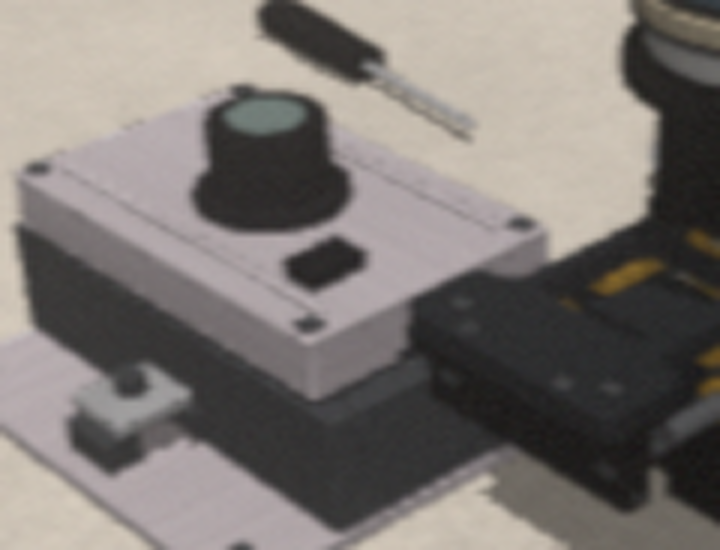

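View pics/t8.png

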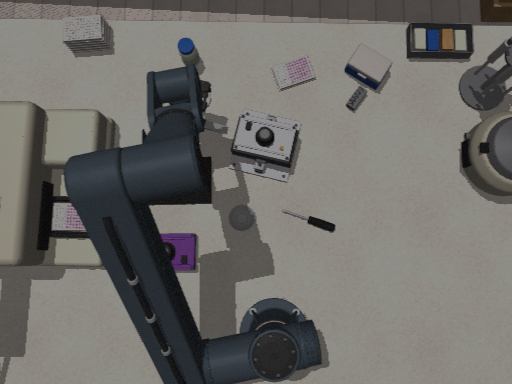

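```bash
python3 -c "
from h import *
p=imaging.camera_params('top')
print(back(p,[[197,98],[210,106],[197,112],[190,60],[147,70],[242,217]],0.0).round(3))"
```

```text
[[0.73  0.26  0.   ]
 [0.704 0.217 0.   ]
 [0.683 0.259 0.   ]
 [0.859 0.289 0.   ]
 [0.823 0.428 0.   ]
 [0.347 0.104 0.   ]]
```

>>> {"name": "apply_moves", "arguments": {"steps": [{"x":-5,"y":0,"z":-13,"spin":0},{"x":-5,"y":0,"z":-16,"spin":0},{"x":-3,"y":0,"z":-16,"spin":0},{"x":0,"y":0,"z":-16,"spin":0},{"x":0,"y":0,"z":-12,"spin":0}]}}

```text
time_s: 36.95
position: [0.6151, 0.2456, 0.022]
tcp_rot: [[0.972, -0.015, 0.235], [-0.235, -0.006, 0.972], [-0.013, -1.0, -0.009]]
force: [0.9, -0.2, -2.4]
opening: 0.251
```

```bash
python3 pg.py 2
```

```text
37.05 s 211.3 lat -12.5 z 20.9 head -13.58 pitch -0.0106 roll -0.0164 Fb -0.1 Fz -1.5 M [ 0.01 -0.08  0.01] op 22.0 qv 1.7
```

>>> {"name": "apply_moves", "arguments": {"steps": [{"x":0,"y":3,"z":-3,"spin":0},{"x":0,"y":2,"z":-2,"spin":0},{"x":0,"y":0,"z":-2,"spin":0}]}}

```text
time_s: 37.35
position: [0.6158, 0.251, 0.0146]
tcp_rot: [[0.972, -0.015, 0.235], [-0.235, -0.006, 0.972], [-0.013, -1.0, -0.009]]
force: [0.1, -0.5, -1.4]
opening: 0.249
```

```bash
python3 pg.py 2
```

```text
37.45 s 216.7 lat -12.2 z 14.4 head -13.62 pitch -0.0096 roll -0.0143 Fb 0.1 Fz -2.0 M [-0.04 -0.07 -0.  ] op 22.1 qv 0.3
```

>>> {"name": "apply_moves", "arguments": {"steps": [{"x":0,"y":0,"z":-1.5,"spin":0},{"x":0,"y":0,"z":-1,"spin":0}]}}

```text
time_s: 37.65
position: [0.6161, 0.251, 0.013]
tcp_rot: [[0.972, -0.014, 0.235], [-0.235, -0.006, 0.972], [-0.013, -1.0, -0.009]]
force: [-2.1, -0.8, 2.1]
opening: 0.249
```

```bash
python3 pg.py 2
```

```text
37.75 s 217.2 lat -11.6 z 13.1 head -13.61 pitch -0.0086 roll -0.0125 Fb 0.2 Fz 2.4 M [ 0.21 -0.02  0.02] op 21.6 qv 0.2
```

Contact with the bench; release partly.

>>> {"name": "apply_moves", "arguments": {"steps": [{"x":0,"y":0,"z":0,"spin":0},{"x":0,"y":0,"z":0,"spin":0},{"x":0,"y":0,"z":0,"spin":0},{"x":0,"y":0,"z":0,"spin":0}], "grip": 45}}

```text
time_s: 38.15
position: [0.6172, 0.2511, 0.014]
tcp_rot: [[0.972, -0.012, 0.235], [-0.235, -0.005, 0.972], [-0.01, -1.0, -0.008]]
force: [1.1, -0.7, 0.9]
opening: 0.486
```

```bash
python3 pg.py 1
```

```text
38.2 s 217.5 lat -10.6 z 13.9 head -13.61 pitch -0.0077 roll -0.0101 Fb -0.3 Fz -0.6 M [-0.04 -0.08 -0.02] op 43.4 qv 0.1
```

>>> {"name": "apply_moves", "arguments": {"steps": [{"x":0,"y":0,"z":10,"spin":0},{"x":0,"y":0,"z":15,"spin":0},{"x":0,"y":0,"z":18,"spin":0},{"x":0,"y":0,"z":20,"spin":0},{"x":0,"y":0,"z":20,"spin":0},{"x":0,"y":0,"z":20,"spin":0},{"x":0,"y":0,"z":20,"spin":0},{"x":0,"y":0,"z":20,"spin":0},{"x":0,"y":0,"z":15,"spin":0},{"x":0,"y":0,"z":8,"spin":0}]}}

```text
time_s: 39.2
position: [0.6169, 0.2512, 0.1971]
tcp_rot: [[0.972, -0.005, 0.235], [-0.235, -0.004, 0.972], [-0.004, -1.0, -0.005]]
force: [0.5, 0.8, -0.2]
opening: 0.518
```

Run:
```python
from pg import *
pg(3)
im=imaging.capture('scene'); cv2.imwrite("pics/s9.png",cv2.resize(im[150:310,190:340,::-1],None,fx=4,fy=3.7,interpolation=cv2.INTER_CUBIC))
im=imaging.capture('wrist'); cv2.imwrite("pics/w9.png",im[:,:,::-1])
```

```text
39.35 s 217.3 lat -11.3 z 195.1 head -13.6 pitch -0.0056 roll -0.0059 Fb -0.4 Fz 0.3 M [ 0.   -0.07 -0.02] op 45.0 qv 1.8
```

View pics/s9.png

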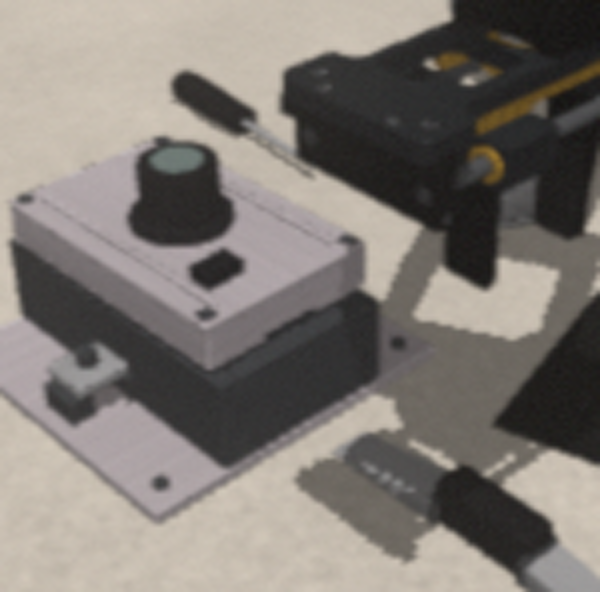

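View pics/w9.png

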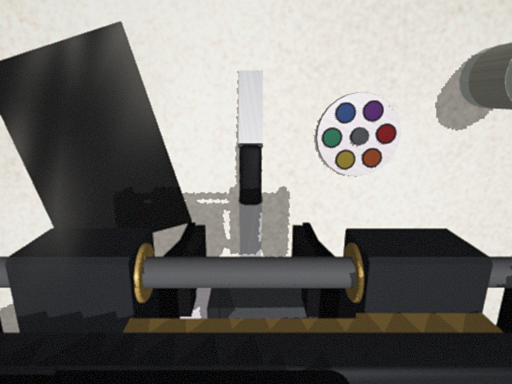

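>>> {"name": "apply_moves", "arguments": {"steps": [{"x":-2.5,"y":-14,"z":0,"spin":0.004},{"x":-3.4,"y":-20,"z":0,"spin":0.004},{"x":-3.4,"y":-20,"z":0,"spin":0},{"x":-3.4,"y":-20,"z":0,"spin":0},{"x":-3.4,"y":-20,"z":0,"spin":0},{"x":-3.4,"y":-20,"z":0,"spin":0},{"x":-3.4,"y":-20,"z":0,"spin":0},{"x":-3.4,"y":-20,"z":0,"spin":0},{"x":-3.4,"y":-20,"z":0,"spin":0},{"x":-3.4,"y":-20,"z":0,"spin":0},{"x":-2.5,"y":-12,"z":0,"spin":0}], "grip": 80}}

```text
time_s: 40.55
position: [0.5667, 0.0292, 0.1797]
tcp_rot: [[0.974, -0.04, 0.224], [-0.224, -0.01, 0.975], [-0.036, -0.999, -0.018]]
force: [0.7, 0.4, -0.8]
opening: 0.919
```

Run:
```python
from pg import *
pg(3)
p=imaging.camera_params('wrist')
im=imaging.capture('wrist'); cv2.imwrite("pics/w10.png",im[:,:,::-1])
pg(0); print(proj(p,[.5784,.0368,.145]), proj(p,[.5784+.022*.9742,.0368-.022*.2258,.145]))
```

```text
40.7 s -8.5 lat -9.3 z 180.2 head -13.0 pitch -0.0174 roll -0.0354 Fb 1.1 Fz 1.5 M [ 0.02 -0.07  0.03] op 79.8 qv 1.9
40.75 s -7.8 lat -9.1 z 180.3 head -12.94 pitch -0.0172 roll -0.0347 Fb -0.1 Fz -0.3 M [ 0.03 -0.07 -0.03] op 80.0 qv 1.3
[[266.94623841 211.61849173]] [[304.05934254 212.05873151]]
```

View pics/w10.png

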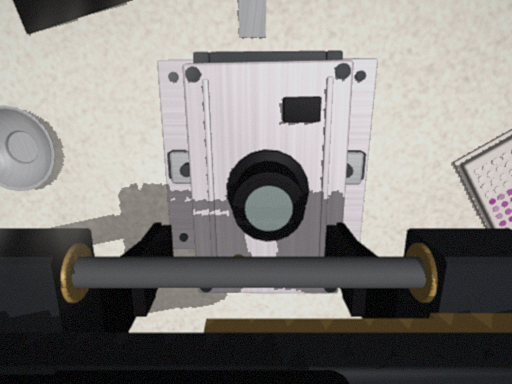

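>>> {"name": "apply_moves", "arguments": {"steps": [{"x":0,"y":5,"z":20,"spin":0}]}}

```text
time_s: 40.85
position: [0.5659, 0.0369, 0.1981]
tcp_rot: [[0.974, -0.044, 0.223], [-0.224, -0.008, 0.975], [-0.041, -0.999, -0.018]]
force: [-0.3, -0.0, 0.1]
opening: 0.914
```

```bash
python3 pg.py 3
```

```text
41.0 s -1.7 lat -9.5 z 201.2 head -12.84 pitch -0.0167 roll -0.0316 Fb -0.1 Fz -0.4 M [-0.   -0.07 -0.01] op 79.9 qv 1.5
```

>>> {"name": "apply_moves", "arguments": {"steps": [{"x":0,"y":0,"z":-35,"spin":0},{"x":0,"y":0,"z":35,"spin":0}]}}

```text
time_s: 41.2
position: [0.5652, 0.0389, 0.1911]
tcp_rot: [[0.974, -0.052, 0.219], [-0.22, -0.007, 0.976], [-0.049, -0.999, -0.018]]
force: [-2.8, -0.1, -1.6]
opening: 0.917
```

```bash
python3 pg.py 3;python3 pg.py 2
```

```text
41.35 s 0.3 lat -4.2 z 204.8 head -12.69 pitch -0.0151 roll -0.0171 Fb 0.8 Fz 0.7 M [ 0.01 -0.11  0.01] op 80.2 qv 1.8
41.45 s -0.1 lat -5.7 z 204.7 head -12.71 pitch -0.0154 roll -0.0192 Fb -0.6 Fz -0.0 M [-0.01 -0.09 -0.04] op 80.0 qv 0.8
```

>>> {"name": "apply_moves", "arguments": {"steps": [{"x":2.5,"y":0,"z":-12,"spin":0},{"x":2.5,"y":0,"z":-15,"spin":0},{"x":0.5,"y":-1,"z":-13,"spin":0}]}}

```text
time_s: 41.75
position: [0.5788, 0.0374, 0.1645]
tcp_rot: [[0.976, -0.017, 0.219], [-0.219, -0.011, 0.976], [-0.014, -1.0, -0.015]]
force: [0.6, -0.1, -0.6]
opening: 0.923
```

```bash
python3 pg.py 3
```

```text
41.9 s 0.4 lat -0.7 z 164.1 head -12.68 pitch -0.0151 roll -0.017 Fb 0.4 Fz 1.2 M [ 0.02 -0.05  0.03] op 80.2 qv 1.5
```

>>> {"name": "apply_moves", "arguments": {"steps": [{"x":0.3,"y":0,"z":-10,"spin":-0.005},{"x":0.3,"y":0,"z":-12,"spin":0},{"x":0,"y":0,"z":-10,"spin":0},{"x":0,"y":0,"z":-7,"spin":0}]}}

```text
time_s: 42.3
position: [0.5797, 0.0373, 0.1241]
tcp_rot: [[0.974, -0.015, 0.225], [-0.225, -0.011, 0.974], [-0.012, -1.0, -0.015]]
force: [-0.8, 0.1, 0.1]
opening: 0.924
```

Run:
```python
from pg import *
pg(2)
im=imaging.capture('wrist'); cv2.imwrite("pics/w11.png",im[:,:,::-1])
pg(0)
```

```text
42.4 s 0.7 lat 0.5 z 123.7 head -12.99 pitch -0.0148 roll -0.0143 Fb 0.2 Fz -0.1 M [-0.02 -0.09 -0.03] op 80.2 qv 1.1
42.45 s 0.8 lat 1.0 z 124.5 head -12.99 pitch -0.0146 roll -0.0129 Fb 1.5 Fz 0.2 M [-0.01 -0.09  0.04] op 80.1 qv 0.9
```

View pics/w11.png

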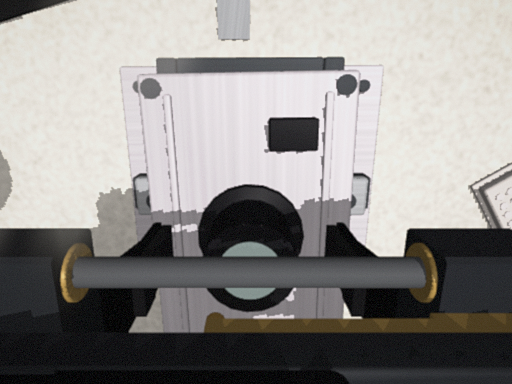

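Tube (centre col ≈250) is centred between fingers (171, 330). Close.

>>> {"name": "apply_moves", "arguments": {"steps": [{"x":0,"y":0,"z":0,"spin":0},{"x":0,"y":0,"z":0,"spin":0},{"x":0,"y":0,"z":0,"spin":0},{"x":0,"y":0,"z":0,"spin":0},{"x":0,"y":0,"z":0,"spin":0},{"x":0,"y":0,"z":0,"spin":0}], "grip": 20}}

```text
time_s: 43.05
position: [0.5804, 0.0375, 0.1261]
tcp_rot: [[0.974, -0.013, 0.225], [-0.225, -0.011, 0.974], [-0.01, -1.0, -0.014]]
force: [-0.9, 0.3, -0.6]
opening: 0.497
```

```bash
python3 pg.py 2
```

```text
43.15 s 1.1 lat 1.8 z 126.2 head -13.0 pitch -0.014 roll -0.0103 Fb 0.8 Fz 1.8 M [ 0.07  0.1  -0.08] op 43.4 qv 0.1
```

>>> {"name": "apply_moves", "arguments": {"steps": [{"x":0,"y":0,"z":0,"spin":0},{"x":0,"y":0,"z":4,"spin":0},{"x":0,"y":0,"z":6,"spin":0},{"x":0,"y":0,"z":8,"spin":0}]}}

```text
time_s: 43.55
position: [0.5788, 0.0374, 0.1428]
tcp_rot: [[0.974, -0.018, 0.224], [-0.225, -0.011, 0.974], [-0.015, -1.0, -0.015]]
force: [1.0, -0.2, -3.3]
opening: 0.492
```

```bash
python3 pg.py 2
```

```text
43.65 s 0.9 lat 1.6 z 144.1 head -12.98 pitch -0.0145 roll -0.0108 Fb 0.3 Fz -4.2 M [ 0.02 -0.11  0.01] op 42.7 qv 1.0
```

>>> {"name": "apply_moves", "arguments": {"steps": [{"x":0,"y":0,"z":12,"spin":0},{"x":0,"y":0,"z":15,"spin":0},{"x":-4,"y":8,"z":5,"spin":0.01},{"x":-6,"y":14,"z":0,"spin":0.018},{"x":-7.4,"y":17,"z":0,"spin":0.018},{"x":-7.4,"y":17,"z":0,"spin":0.018},{"x":-7.4,"y":17,"z":0,"spin":0.018},{"x":-7.4,"y":17,"z":0,"spin":0.018},{"x":-7.4,"y":17,"z":0,"spin":0.018},{"x":-7.4,"y":17,"z":0,"spin":0.018}]}}

```text
time_s: 44.65
position: [0.5163, 0.1723, 0.1766]
tcp_rot: [[0.997, -0.019, 0.079], [-0.079, -0.012, 0.997], [-0.018, -1.0, -0.013]]
force: [0.2, 1.3, -3.6]
opening: 0.493
```

```bash
python3 se.py 3
```

```text
44.8 [516.2 172.2 176.6] head -4.45 ydir [-0.0189 -0.0124 -0.9997] qv [-2.1  0.2 -1.5 -1.1 -0.6 -0.1] F [-0.1  0.2 -3.8] op 42.8
```

>>> {"name": "apply_moves", "arguments": {"steps": [{"x":-5,"y":12,"z":0,"spin":0.013},{"x":-6.3,"y":16,"z":0,"spin":0.014},{"x":-6.3,"y":16,"z":0,"spin":0.014},{"x":-6.3,"y":16,"z":0,"spin":0.014},{"x":-6.3,"y":16,"z":0,"spin":0.014},{"x":-6.3,"y":16,"z":0,"spin":0.014},{"x":-6.3,"y":16,"z":0,"spin":0.014},{"x":-6.3,"y":16,"z":0,"spin":0.014},{"x":-5,"y":11,"z":0,"spin":0.008}]}}

```text
time_s: 45.7
position: [0.4574, 0.3138, 0.1749]
tcp_rot: [[0.999, -0.02, -0.044], [0.044, -0.014, 0.999], [-0.021, -1.0, -0.013]]
force: [0.1, -0.1, -3.2]
opening: 0.492
```

```bash
python3 se.py 4
```

```text
45.9 [458.1 312.5 175. ] head 2.5 ydir [-0.0198 -0.0152 -0.9997] qv [-1.1 -0.  -0.  -0.  -0.1 -0. ] F [ 0.3 -0.1 -3.6] op 42.8
```

>>> {"name": "apply_moves", "arguments": {"steps": [{"x":0.8,"y":-1.5,"z":-10,"spin":0},{"x":0.8,"y":-1.5,"z":-14,"spin":0},{"x":0,"y":0,"z":-15,"spin":0},{"x":0,"y":0,"z":-15,"spin":0},{"x":0,"y":0,"z":-15,"spin":0},{"x":0,"y":0,"z":-12,"spin":0},{"x":0,"y":0,"z":-8,"spin":0}]}}

```text
time_s: 46.6
position: [0.464, 0.3035, 0.081]
tcp_rot: [[0.999, -0.016, -0.035], [0.035, -0.016, 0.999], [-0.017, -1.0, -0.015]]
force: [-1.0, 0.1, -4.3]
opening: 0.495
```

```bash
python3 se.py 3
python3 - <<'E'
from h import *
im=imaging.capture('top'); cv2.imwrite("pics/t12.png",cv2.resize(im[80:260,100:320,::-1],None,fx=3.5,fy=3.3)) 
im=imaging.capture('scene'); cv2.imwrite("pics/s12.png",im[:,:,::-1])
E
```

```text
46.75 [463.9 303.9  81.7] head 2.05 ydir [-0.016  -0.0157 -0.9997] qv [ 0.4 -1.5 -0.9  0.   0.   0.2] F [-0.4 -0.  -3.4] op 42.5
```

View pics/s12.png

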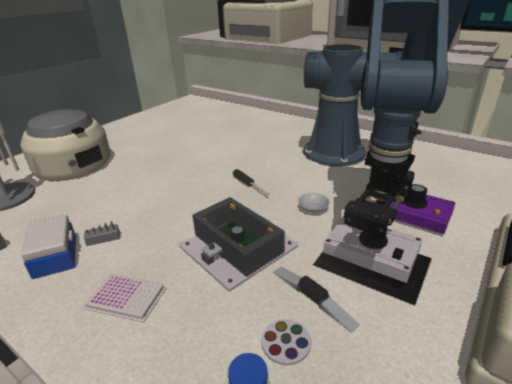

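>>> {"name": "apply_moves", "arguments": {"steps": [{"x":-2.5,"y":3,"z":-4,"spin":0},{"x":-1.5,"y":2.5,"z":-4,"spin":0},{"x":0,"y":0.5,"z":-3,"spin":0},{"x":0,"y":0,"z":-3,"spin":0}]}}

```text
time_s: 47.25
position: [0.4618, 0.3123, 0.0703]
tcp_rot: [[0.999, -0.008, -0.037], [0.037, -0.012, 0.999], [-0.009, -1.0, -0.012]]
force: [-1.0, 0.6, -3.1]
opening: 0.491
```

```bash
python3 se.py 3
```

```text
47.4 [461.6 311.9  70.1] head 2.1 ydir [-0.0093 -0.0127 -0.9999] qv [-0.1 -0.4 -0.2  0.1  0.1 -0. ] F [ 0.2  0.2 -3.5] op 42.9
```

>>> {"name": "apply_moves", "arguments": {"steps": [{"x":-1,"y":-1,"z":-2,"spin":0},{"x":-0.5,"y":-1,"z":-1.5,"spin":0}]}}

```text
time_s: 47.6
position: [0.4604, 0.31, 0.0667]
tcp_rot: [[0.999, -0.008, -0.037], [0.037, -0.012, 0.999], [-0.009, -1.0, -0.012]]
force: [0.2, 0.5, -3.9]
opening: 0.493
```

```bash
python3 se.py 3
```

```text
47.75 [460.5 309.9  66.7] head 2.09 ydir [-0.0085 -0.0124 -0.9999] qv [ 0.1 -0.1 -0.2  0.1 -0.1  0.1] F [-0.5  0.7 -4.1] op 42.9
```

>>> {"name": "apply_moves", "arguments": {"steps": [{"x":0,"y":0,"z":-1.5,"spin":0}]}}

```text
time_s: 47.85
position: [0.4607, 0.31, 0.0653]
tcp_rot: [[0.999, -0.008, -0.036], [0.036, -0.012, 0.999], [-0.008, -1.0, -0.012]]
force: [-0.4, -0.1, -3.2]
opening: 0.495
```

```bash
python3 se.py 3
```

```text
48.0 [460.4 309.9  65.1] head 2.09 ydir [-0.0086 -0.0125 -0.9999] qv [ 0.1 -0.2  0.   0.1 -0.1  0. ] F [-0.3 -0.2 -4. ] op 43.1
```

>>> {"name": "apply_moves", "arguments": {"steps": [{"x":0,"y":0,"z":-1,"spin":0},{"x":0,"y":0,"z":-1,"spin":0}]}}

```text
time_s: 48.2
position: [0.4605, 0.31, 0.064]
tcp_rot: [[0.999, -0.008, -0.037], [0.037, -0.012, 0.999], [-0.009, -1.0, -0.012]]
force: [-2.6, -1.4, 10.3]
opening: 0.492
```

```bash
python3 se.py 3
```

```text
48.35 [460.5 310.   64. ] head 2.1 ydir [-0.0079 -0.0123 -0.9999] qv [ 0.  -0.2  0.   0.1 -0.  -0.2] F [-2.  -0.9  4.4] op 42.8
```

>>> {"name": "apply_moves", "arguments": {"steps": [{"x":0,"y":0,"z":0,"spin":0},{"x":0,"y":0,"z":0,"spin":0},{"x":0,"y":0,"z":0,"spin":0},{"x":0,"y":0,"z":0,"spin":0},{"x":0,"y":0,"z":0,"spin":0}], "grip": 80}}

```text
time_s: 48.85
position: [0.4624, 0.3107, 0.0645]
tcp_rot: [[0.999, -0.004, -0.036], [0.036, -0.01, 0.999], [-0.004, -1.0, -0.01]]
force: [-0.2, 0.3, -0.2]
opening: 0.858
```

```bash
python3 se.py 2
```

```text
48.95 [462.3 310.7  64.5] head 2.09 ydir [-0.004  -0.0105 -0.9999] qv [ 0.1 -0.1  0.   0.1  0.2  0. ] F [-0.3 -0.2 -0.6] op 78.3
```

>>> {"name": "apply_moves", "arguments": {"steps": [{"x":-1,"y":0,"z":8,"spin":0},{"x":0,"y":0,"z":14,"spin":0},{"x":0,"y":0,"z":16,"spin":0},{"x":0,"y":0,"z":18,"spin":0},{"x":0,"y":0,"z":20,"spin":0},{"x":0,"y":0,"z":20,"spin":0},{"x":0,"y":0,"z":20,"spin":0},{"x":0,"y":0,"z":18,"spin":0},{"x":0,"y":0,"z":12,"spin":0}]}}

```text
time_s: 49.85
position: [0.4581, 0.3096, 0.2177]
tcp_rot: [[0.999, -0.008, -0.037], [0.037, -0.012, 0.999], [-0.009, -1.0, -0.012]]
force: [0.8, -0.1, -0.3]
opening: 0.918
```

```bash
python3 se.py 3
```

```text
50.0 [458.2 309.6 216.9] head 2.09 ydir [-0.008  -0.0121 -0.9999] qv [-0.1  1.7  1.5 -0.1 -0.3  0. ] F [-0.8  0.7  0.4] op 79.9
```

>>> {"name": "apply_moves", "arguments": {"steps": [{"x":-5,"y":-15,"z":3,"spin":0},{"x":-5,"y":-20,"z":3,"spin":0},{"x":-5,"y":-20,"z":3,"spin":0},{"x":-5,"y":-20,"z":3,"spin":0},{"x":-5,"y":-20,"z":3,"spin":0},{"x":-5,"y":-20,"z":3,"spin":0},{"x":-5,"y":-20,"z":3,"spin":0},{"x":-5,"y":-20,"z":3,"spin":0},{"x":0,"y":-20,"z":3,"spin":0},{"x":0,"y":-20,"z":3,"spin":0},{"x":0,"y":-10,"z":0,"spin":0}]}}

```text
time_s: 51.1
position: [0.4005, 0.089, 0.2387]
tcp_rot: [[0.999, -0.036, -0.04], [0.039, -0.02, 0.999], [-0.037, -0.999, -0.019]]
force: [-0.9, 0.1, -0.3]
opening: 0.919
```

```bash
python3 se.py 3
python3 - <<'E'
from fit import *
P={c:imaging.camera_params(c) for c in("scene","top")}
M={}
for c in P:
    im=imaging.capture(c); cv2.imwrite(f"pics/{c}F.png",im[:,:,::-1])
    for n in("cover","wedge"): M[c,n]=spotter.cut_out(n,c)
for n,q0,parts,z in(("cover",[.4597,.309,.04],COVER,.013),("wedge",[.615,.25,1.34],WEDGE,0)):
    obs=[]
    for c in P:
        u0=proj(P[c],[q0[0],q0[1],.02])[0]
        best=min(M[c,n],key=lambda r:np.hypot(r['rect'][0]+r['rect'][2]/2-u0[0],r['rect'][1]+r['rect'][3]/2-u0[1]),default=None)
        if best is not None: obs.append((P[c],best['mask'])); print(c,n,best['rect'],u0,round(best['score'],2))
    for o in (obs,obs[:1],obs[1:]):
        q,f=fit(parts,o,np.array(q0),z); print(n,(q[:2]*1000).round(1),np.degrees(q[2]).round(1),round(f,3))
E
```

```text
51.25 [401.1  90.3 238.6] head 2.22 ydir [-0.0358 -0.0195 -0.9992] qv [ 1.6  0.2 -0.8  0.3 -0.   0.3] F [ 0.2  0.3 -0.8] op 79.6
scene cover [328.7, 223.0, 91.8, 64.9] [373.52063871 254.6214275 ] 0.93
top cover [147.9, 160.4, 50.7, 37.1] [176.93833476 179.17151149] 0.96
cover [460.2 311.1] 3.7 0.154
cover [460.7 310.4] 3.1 0.004
cover [459.9 317.1] 4.3 0.143
scene wedge [273.8, 265.5, 85.7, 67.2] [313.68802698 288.90107029] 0.74
top wedge [170.9, 120.5, 60.9, 21.8] [197.84992563 131.08358828] 0.78
wedge [615.1 248.2] 76.2 0.027
wedge [615.8 248.6] 76.0 0.02
wedge [614.7 247.7] 76.0 0.006
```

View pics/sceneF.png

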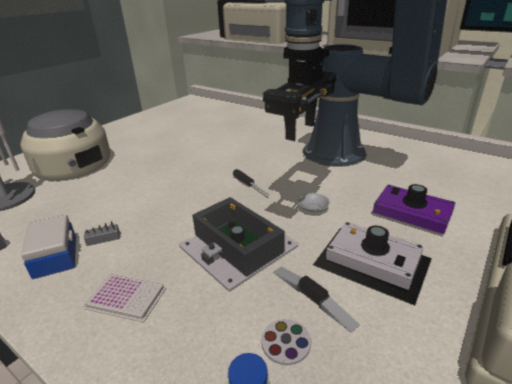

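View pics/topF.png

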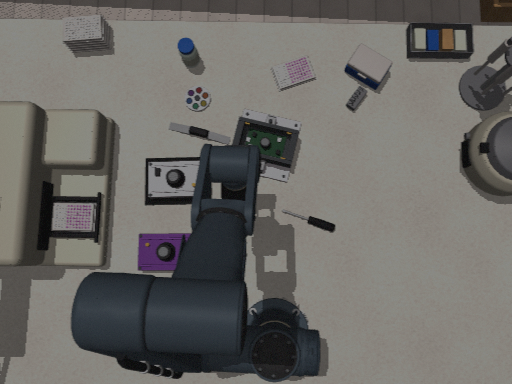

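```bash
python3 -c "
from rig import job
print(job.hand_in())"
```

```text
the job is handed in; nothing more can be done
None
```

I pried the cover loose, laid the wedge down, set the cover on the mat, and handed the job in with the clock at about 52 s.

**Prying:** I pried in four passes, right, left, right, left, to about 23, 31, 40 and 46 mm in. From the given slope that is roughly 2.5, 4, 6 and 7 mm of lift. The push force dropped to near zero on the last pass at each end, which I took as that end coming out of the fit. I did not touch the cover until the wedge was out of my fingers. I could not measure the lean directly. Working from the push-down figure given, I estimate it never passed about 4 mm, against the 6 mm limit.

**Wedge:** It lies flat on the bench between the base and the palette. The fit puts it at (615, 248) mm, and both cameras agree.

**Cover:** I lifted it off by the lens tube and released it on the mat when contact showed about 4 N (a brief 10 N on touching down).
- The scene camera puts it at (460.7, 310.4) mm, turned 3.1°.
- The mat is at about (460, 309) mm, turned about 2°.
- The top camera gave y = 317 mm with a poor fit. The arm hid part of the cover in that view, so I did not use it.

**Other checks:** The purple cover, screwdriver, dish and palette look unmoved in the last pictures, judged by eye. The arm touched nothing at hand-in.

**Tilt:** Fast moves left the gripper tilted by up to about 4°, so I corrected that in free air several times, which took some extra seconds.

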